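# Drive the old pivot pin out of a marionette control bar

### The arm

A 7-joint arm with a two-finger parallel gripper is mounted at the origin on the work surface. World frame = base frame: x ahead of the robot, y to its left, z up, the work surface at z = 0. Lengths are in mm, angles in rad, forces in N, time in s.
With the tool pointing down it reaches from about 350 to 900 mm from the base axis. Payload 8.1 kg.
Tool frame: the origin (TCP) lies at the very end of the fingers, on their centre line; the grasp point (between the pads) lies 19 mm behind it; z points along the fingers, y is the direction in which the jaws open and shut (so a half turn about z gives the same grasp; the last joint's range is limited). The gripper opens to 85 mm and grips with 20 to 120 N. Pads are 22 mm wide; open, the fingers measure 114 mm over their backs; the gripper's body (76 mm by 85 mm) begins 54 mm behind the grasp point. The pads swing forward as they close: fully open they stand 13 mm farther back than shut.
Start: joints at [-1.389, 0.434, 0.025, 1.573, -0.012, 1.134, -0.075], TCP at [175.631, 599.829, 231.323] pointing down, gripper open.
Joint ranges: [-2.62, 2.62], [-0.44, 2.09], [-1.27, 1.32], [0.08, 2.57], [-1.32, 4.46], [0.12, 2], [-2.74, 2.74]. Speed limits (rad/s): [2.22, 2.22, 3.01, 3.01, 3.14, 3.14, 3.14].

### API

Orientations are given as a unit quaternion [x, y, z, w].
In Python, from station import robot gives the robot as it stands.
- The arm moves only by the tool send_rows, never from a script. Its arguments are lists of equal length, an entry for each row: "delta_pos": the shift along the tool's x, y, z in m, a list of three; "twist": the turn about the tool's z in rad; "grip": the opening, from 0 (shut) to 1 (fully open). In form: {"delta_pos": [[dx, dy, dz], ...], "twist": [twist, ...], "grip": [grip, ...]}. A call has 1 to 10 rows; each row shifts and turns the pose as measured when the row begins, along the tool's axes as they then stand; what a row does not reach is not made up. A row lasts 1/10 s, in which the tool goes at most 50 mm and 8.59 degrees, less where a joint would pass 70% of its speed; a pose out of reach is approached as far as the arm can. A call is refused whole if a number of a shift passes 0.05 or a number of a turn 0.15, either way. A call with a gripper value outside its range is refused whole. The fingers move at their own pace and stop on an object; the grip force is fixed at half the most. Time passes only in rows, so rows that do not move let the fingers close. It gives the time, the measured TCP pose, the force and the opening at its end, in the units of the state.
- robot.state(): the state, without advancing time (a new reading comes with each control period).
- robot.grab_frame(name): name is "scene" or "top" or "wrist"; returns a dict with "pixels" (480x640x3 uint8, red, green, blue), "intrinsics" (3x3 intrinsics, pixels), "rvec" (rotation vector, rad) and "tvec" (3), from world to camera coordinates, as OpenCV has them; the wrist camera has in their place "mount" (4x4, takes a point from camera to tool coordinates, whose origin is the TCP and whose axes are the flange's). Camera axes: x right, y down, z forward; pixel columns grow to the right and rows downward; lengths in mm; the calibration is good to about 2 mm. A picture is of the moment at which its call begins: read the wrist's pose just before it. There is no depth.
- robot.hand_in(): hands the job in, once; it reports no verdict.
The state is a dict: "clock": time; "qpos": joint angles; "qvel": joint speeds; "effort": joint torques, N m; "tcp_pos": TCP position; "ee_rot": TCP orientation; "ft_force": force on the tool from outside, world axes, zero at the start; "torque": the same for the moment, N m; "opening": finger opening in mm.
Only numpy, scipy, OpenCV 4.12 (cv2) and the standard library are available. Lean on these libraries where they do the work, as an engineer would, in place of code of your own. Each camera call takes 0.05 s, during which the arm holds its last target.

### The job

Take the red-handled drift from the punch stand and, from the upper mouth of the sloping bore in the wooden control bar held in the vise, push the tight old brass pin right through and out at the underside, so that it drops into the steel tray below. Keep the drift in line with the bore and do not jam it hard against the wood. Then put the drift back in its hole in the stand, and leave the tray and everything else standing where it is.

Things in the scene. Friction and masses are not known exactly. Their poses are not given: they have to be found in the camera images.
- bore_mouth (a point): Centre of the upper mouth of the bore, in the flat upper face of the wooden control bar. z points straight out of the bore, leaning 27.5 degrees from vertical, towards the robot give or take the vise's turn about the vertical; y runs level along the bar towards the vise; x lies across the bar, rising away from the robot. The bore is round, 14.5 mm across. The slight bevel at its mouth guides nothing.
- bore_exit (a point): Centre of the bore's lower mouth in the bar's underside, 48 mm straight down the bore from bore_mouth (along -z); same axes. The pin comes out here. Inside the bore the wood presses from the +x side: there the free width along x is 13 to 14 mm.
- control_bar: Wooden marionette control bar, 36 mm (x) by 48 mm (z, along the bore), held fast in a green swivel vise: it does not move. Origin in the middle of the bore, same axes as bore_mouth. Its free end is 28 mm from the bore on the -y side; the vise's jaws begin 111 mm away on the +y side.
- pin_center (a point): Middle of the old brass pin, a plain cylinder 14 mm across, 40 mm long (its z along its length). At the start it sits tight in the bore, its upper end about 8 mm below the mouth, its lower end about flush with the underside. It moves at about 10 to 20 N; the grip eases half-way, and it slides out by its own weight once its upper end is about 35 mm below the mouth.
- drift_grip (a point): Middle of the red handle of the drift (steel, 0.15 kg, 150 mm long): handle 16 mm across, 63 mm long, its middle 118 mm above the tip and 32 mm below the top end. z runs from the tip up along the drift. Plain shank 87 mm long, 12.5 mm across, flat-ended. At the start it stands tip down in any one of the stand's loose holes, leaning 4 to 8 degrees any way.
- drift_tip (a point): Centre of the drift's tip end; axes as drift_grip.
- stand: Fixed dark wooden punch stand, 70 mm (x) by 210 mm (y) by 60 mm high, origin at the centre of its underside. Three loose holes of 22 mm, 48 mm deep (floor 12 mm above the table), on its y axis at y = -65, 0 and +65 mm; each holds one tool, tip down, leaning a little.
- tray: Loose open steel tray, 150 mm (x) by 130 mm (y), 35 mm high, 0.4 kg, under the bore; origin at the centre of its underside. The pin must end in it.
- gouge: Bystander in the stand: wooden-handled gouge, 138 mm long, handle 22 mm across; origin at its tip.
- nail_set: Bystander in the stand: black-handled nail set, 120 mm long, handle 14 mm across; origin at its tip.
- brush_jar: Bystander: glass jar of brushes, 68 mm across; origin under its centre.
- glue: Bystander: white glue bottle, 56 mm across, 156 mm high; origin under its centre.
- paint_pot: Bystander: small blue paint pot, 56 mm across, 60 mm high; origin under its centre.
- head_blank: Bystander: plain turned wooden ball on a neck, 76 mm across, 110 mm high; origin under its centre.
- mallet: Bystander: mallet lying on the table, 240 mm long; origin at its middle.
Things that resemble listed ones, but are neither listed nor needed, are in the scene too. Leave any pink or turquoise look-alike of the stand alone.

How it is judged:
By the outcome, as a careful person would: the job done as asked, in the order asked, and still so for the second after the job is handed in, with the robot touching nothing.
It also fails if it takes over 58 s, if anything falls off the work surface, if the arm or the gripper's body presses on something with over 40 N, if the wrist force passes 120 N, or if a joint passes its speed limit or range.

## Working session

There is one attempt and no reset: what is moved stays moved. The work goes in short steps, Python scripts to look and compute and a tool call to move; the robot and the scene stay as the last step left them, time stands still between calls to the robot, and variables do not carry over. Pictures are saved under pics/ and viewed, and the job is handed in when it is done.

Besides the shell and the picture viewer there is one more tool, called after "Call:" in YAML: its name, and indented under it one key for each argument. send_rows: Moves the arm, as the interface text tells. Its arguments: {"type":"object","properties":{"delta_pos":{"type":"array"},"twist":{"type":"array"},"grip":{"type":"array"}},"required":["delta_pos","twist","grip"]}

```bash
ls -la; mkdir -p pics; cat > h.py <<'E'
from station import robot
import cv2, numpy as np
from scipy.spatial.transform import Rotation as R
def grab(n,save=None):
    s=robot.state(); f=robot.grab_frame(n)
    K=np.array(f["intrinsics"],float)
    if n=="wrist":
        M=np.array(f["mount"],float); T=np.eye(4); T[:3,:3]=R.from_quat(s["ee_rot"]).as_matrix(); T[:3,3]=s["tcp_pos"]
        C=np.linalg.inv(T@M)
    else:
        C=np.eye(4); C[:3,:3]=cv2.Rodrigues(np.array(f["rvec"],float))[0]; C[:3,3]=np.array(f["tvec"],float).ravel()
    im=cv2.cvtColor(np.array(f["pixels"]),cv2.COLOR_RGB2BGR)
    if save: cv2.imwrite(f"pics/{save}.png",im); np.savez(f"pics/{save}.npz",K=K,C=C)
    return im,K,C
def load(n):
    z=np.load(f"pics/{n}.npz"); return cv2.imread(f"pics/{n}.png"),z["K"],z["C"]
def ray(K,C,uv):
    d=np.linalg.inv(K)@np.array([uv[0],uv[1],1.]); Rm=C[:3,:3]
    d=Rm.T@d; return -Rm.T@C[:3,3], d/np.linalg.norm(d)
def onz(K,C,uv,z):
    o,d=ray(K,C,uv); return o+d*(z-o[2])/d[2]
def proj(K,C,p):
    q=K@(C[:3,:3]@np.array(p,float)+C[:3,3]); return q[:2]/q[2]
def tri(*rs):
    A=np.zeros((3,3));b=np.zeros(3)
    for o,d in rs:
        P=np.eye(3)-np.outer(d,d);A+=P;b+=P@o
    x=np.linalg.solve(A,b); return x,[np.linalg.norm((np.eye(3)-np.outer(d,d))@(x-o)) for o,d in rs]
def crop(im,x0,y0,x1,y1,s,name): cv2.imwrite(f"pics/{name}.png",cv2.resize(im[y0:y1,x0:x1],None,fx=s,fy=s,interpolation=cv2.INTER_CUBIC))
E
python3 - <<'E'
from h import *
np.set_printoptions(precision=3,suppress=True)
print(robot.state())
for n in ["scene","top","wrist"]:
    im,K,C=grab(n,n+"0"); print(n,K.tolist(),-C[:3,:3].T@C[:3,3])
E
```

```text
total 12
drwxr-xr-x  3 agent agent 4096 Dec  6 09:58 .
drwxr-xr-x 23 root  root  4096 Dec  6 09:58 ..
drwxr-xr-x  2 agent agent 4096 Dec  6 09:58 pics
{'clock': 0.0, 'qpos': array([-1.389,  0.435,  0.025,  1.574, -0.012,  1.134, -0.075]), 'qvel': array([-0.001, -0.   , -0.   ,  0.001,  0.001,  0.   , -0.   ]), 'effort': array([ -0.002, -67.046,   1.024, -31.623,   0.016,   0.012,  -0.   ]), 'tcp_pos': array([175.514, 599.304, 230.514]), 'ee_rot': array([ 0.142,  0.99 , -0.001, -0.   ]), 'ft_force': array([-0.408, -0.187, -0.724]), 'torque': array([-0.001, -0.018, -0.026]), 'opening': 85.55477173613399}
scene [[468.52363421983137, 0.0, 322.0392977615859], [0.0, 468.52363421983137, 235.76385411543788], [0.0, 0.0, 1.0]] [1020.496 -436.158  761.097]
top [[449.4740587990944, 0.0, 320.15982563457203], [0.0, 449.4740587990944, 244.53347545034995], [0.0, 0.0, 1.0]] [415.44   23.303 981.09 ]
wrist [[353.1137590264248, 0.0, 315.64619559783114], [0.0, 353.1137590264248, 238.14615724083703], [0.0, 0.0, 1.0]] [114.192 618.737 372.207]
```

View pics/scene0.png

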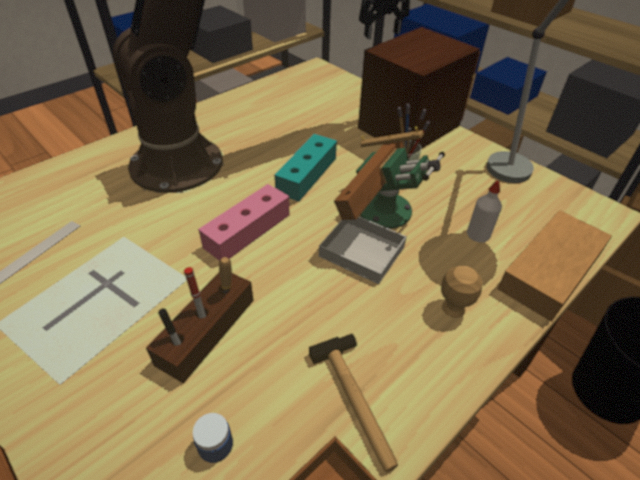

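View pics/top0.png

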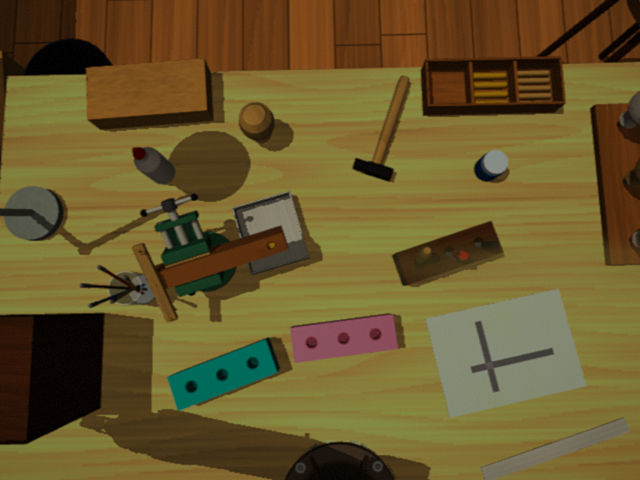

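View pics/wrist0.png

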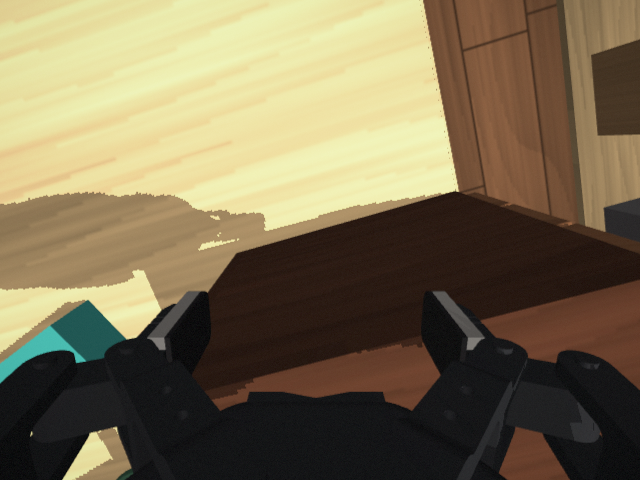

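Candidates for the drift: red-handled tool in the dark stand, at scene (190,283) and top (463,255). The others are the nail set at scene (168,325), the gouge at (226,273) and the red glue cap at (495,187). The pink and turquoise blocks are look-alike stands. I choose the red-handled tool in the middle hole and will check it in crops.

```bash
python3 - <<'E'
from h import *
a=load("scene0")[0]; b=load("top0")[0]
c1=cv2.resize(a[240:390,130:270],(420,450),interpolation=cv2.INTER_CUBIC)
c2=cv2.resize(b[215:295,385:510],(375,240),interpolation=cv2.INTER_CUBIC)
c3=cv2.resize(a[120:290,310:450],(420,510),interpolation=cv2.INTER_CUBIC)
c4=cv2.resize(b[180:330,120:315],(390,300),interpolation=cv2.INTER_CUBIC)
o=np.zeros((520,800,3),np.uint8); o[:450,:420]=c1;o[:240,420:795]=c2
cv2.imwrite("pics/c1.png",o)
o=np.zeros((520,820,3),np.uint8)[:, :800]; o[:510,:400]=c3[:,:400];o[:300,405:795]=c4
cv2.imwrite("pics/c2.png",o)
E
```

```text
(no output)
```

View pics/c1.png

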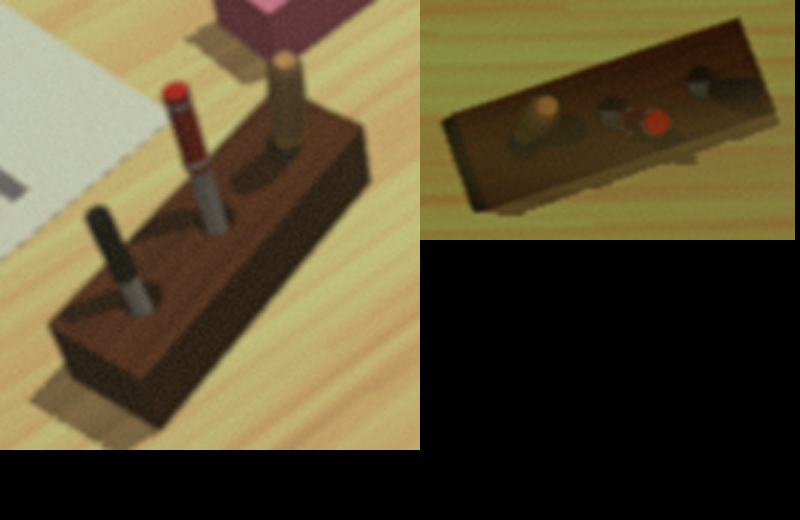

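View pics/c2.png

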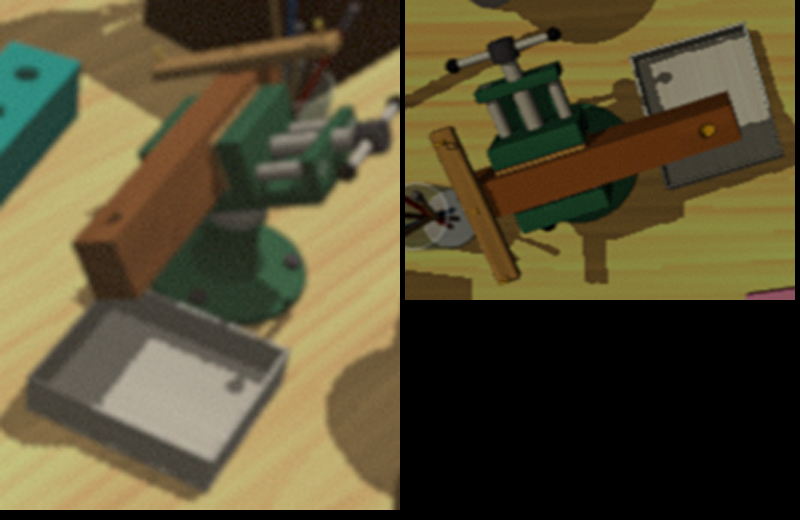

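The left crop shows the red drift in the middle hole, the nail set nearest the camera and the gouge farthest. The right crop shows the bar with the brass pin at about top (271,245). Next: numbers.

```bash
python3 - <<'E'
from h import *
np.set_printoptions(precision=1,suppress=True)
s,Ks,Cs=load("scene0"); t,Kt,Ct=load("top0")
def red(im,x0,y0,x1,y1):
    h=cv2.cvtColor(im,cv2.COLOR_BGR2HSV); m=(((h[...,0]<6)|(h[...,0]>172))&(h[...,1]>150)&(h[...,2]>110)).astype(np.uint8)
    k=np.zeros_like(m);k[y0:y1,x0:x1]=1; v,u=np.nonzero(m*k); return np.c_[u,v].mean(0),len(u),(u.min(),u.max(),v.min(),v.max())
print(red(s,180,260,215,300),red(t,440,235,490,275))
ts=(130+176/3,240+92/3); tt=(385+(656-420)/3,215+122/3)
print("drift top",tri(ray(Ks,Cs,ts),ray(Kt,Ct,tt)))
# stand top corners (z=60) in top view
for p in [(443,121),(740,19),(778,120)]:
    print("top corner",onz(Kt,Ct,(385+(p[0]-420)/3,215+p[1]/3),60 if p[1]<120 else 60))
for p in [(50,325),(142,378),(362,126)]:
    print("scene corner",onz(Ks,Cs,(130+p[0]/3,240+p[1]/3),60))
# bore mouth
bt=(120+(708-405)/2,180+130/2); bs=(310+112/3,120+216/3)
print("mouth",tri(ray(Ks,Cs,bs),ray(Kt,Ct,bt)))
#bar edges
bar={"nearL":((77,243),None),"endtopR":((122,248),None)}
# bar end upper-face corners: scene (77,243),(122,248) ; top (742,137)?,(728,95)?
print(tri(ray(Ks,Cs,(310+78/3,120+243/3)),ray(Kt,Ct,(120+(741-405)/2,180+137/2))))
print(tri(ray(Ks,Cs,(310+122/3,120+248/3)),ray(Kt,Ct,(120+(727-405)/2,180+94/2))))
E
```

```text
<stdin>:6: RuntimeWarning: Mean of empty slice.
  ret = um.true_divide(
Traceback (most recent call last):
ValueError: zero-size array to reduction operation minimum which has no identity
```

```bash
python3 - <<'E'
from h import *
np.set_printoptions(precision=1,suppress=True)
s,Ks,Cs=load("scene0"); t,Kt,Ct=load("top0")
ts=(130+176/3,240+92/3); tt=(385+(656-420)/3,215+122/3)
print("drift top",tri(ray(Ks,Cs,ts),ray(Kt,Ct,tt)))
for p in [(443,121),(740,19),(778,120)]:
    print("top corner",onz(Kt,Ct,(385+(p[0]-420)/3,215+p[1]/3),60))
for p in [(50,325),(142,378),(362,126)]:
    print("scene corner",onz(Ks,Cs,(130+p[0]/3,240+p[1]/3),60))
bt=(120+(708-405)/2,180+130/2); bs=(310+112/3,120+216/3)
print("mouth",tri(ray(Ks,Cs,bs),ray(Kt,Ct,bt)))
print(tri(ray(Ks,Cs,(310+78/3,120+243/3)),ray(Kt,Ct,(120+(741-405)/2,180+137/2))))
print(tri(ray(Ks,Cs,(310+122/3,120+248/3)),ray(Kt,Ct,(120+(727-405)/2,180+94/2))))
E
```

```text
drift top (array([ 493.5, -235.2,  158.7]), [np.float64(1.5166277439824833), np.float64(1.5166277439824773)])
top corner [ 505.6 -122.    60. ]
top corner [ 572.2 -329.9   60. ]
top corner [ 501.6 -351.1   60. ]
scene corner [ 511.6 -346.9   60. ]
scene corner [ 575.8 -326.3   60. ]
scene corner [ 513.1 -128.5   60. ]
mouth (array([521.6, 118.1, 153.7]), [np.float64(1.8935484683933725), np.float64(1.8935484683933292)])
(array([516.6,  89.4, 142.6]), [np.float64(3.219925162678799), np.float64(3.2199251626789502)])
(array([553.2,  98.2, 157. ]), [np.float64(0.21564694275911667), np.float64(0.21564694275929672)])
```

Call:
send_rows:
  delta_pos:
    - [0,0,-0.03]
    - [0,0,-0.03]
    - [0,0,-0.03]
    - [0,0,-0.03]
    - [0,0,0]
  twist: [-0.145,-0.145,-0.145,-0.145,0]
  grip: [0.5,0.5,0.5,0.5,0.5]

```text
clock: 0.65
tcp_pos: [175.0, 598.1, 352.0]
ee_rot: [-0.158, 0.987, -0.004, -0.001]
ft_force: [-0.1, 1.0, 0.0]
opening: 42.9
```

```bash
cat >> h.py <<'E'
def go(x,y,z,yaw=None):
    s=robot.state(); M=R.from_quat(s["ee_rot"]).as_matrix()
    d=M.T@(np.array([x,y,z])-s["tcp_pos"]); a=np.degrees(np.arctan2(M[1,1],M[0,1]))
    print("clk",round(s["clock"],2),"tcp",np.round(s["tcp_pos"],1),"toolz",np.round(M[:,2],4),"yaw_y",round(a,2),"F",np.round(s["ft_force"],1),"open",round(s["opening"],1))
    print("tool delta mm",np.round(d,1),"" if yaw is None else "twist %.3f"%(-np.radians((yaw-a+90)%180-90)))
E
python3 -c "
from h import *
go(430,100,330,107)"
```

```text
clk 0.65 tcp [175.  598.1 352. ] toolz [-0.0012 -0.0081 -1.    ] yaw_y 108.16 F [-0.1  1.   0. ] open 42.9
tool delta mm [ -87.2 -552.5   25.7] twist 0.020
```

Call:
send_rows:
  delta_pos:
    - [-0.008,-0.05,0.002]
    - [-0.008,-0.05,0.002]
    - [-0.008,-0.05,0.002]
    - [-0.008,-0.05,0.002]
    - [-0.008,-0.05,0.002]
    - [-0.008,-0.05,0.002]
    - [-0.008,-0.05,0.002]
    - [-0.008,-0.05,0.002]
    - [-0.008,-0.05,0.002]
    - [-0.008,-0.05,0.002]
  twist: [0,0,0,0,0,0,0,0,0,0]
  grip: [0.5,0.5,0.5,0.5,0.5,0.5,0.5,0.5,0.5,0.5]

```text
clock: 1.65
tcp_pos: [397.3, 152.6, 327.6]
ee_rot: [-0.156, 0.988, -0.005, -0.005]
ft_force: [0.7, 0.6, -0.2]
opening: 42.6
```

```bash
python3 -c "
from h import *
go(480,118,320,107)
np.set_printoptions(precision=3,suppress=True)
print(robot.grab_frame('wrist')['mount'])"
```

```text
clk 1.65 tcp [397.3 152.6 327.6] toolz [-0.0084 -0.0109 -0.9999] yaw_y 107.99 F [ 0.7  0.6 -0.2] open 42.6
tool delta mm [-68.1 -58.4   7.2] twist 0.017
[[   0.      -0.966   -0.26    63.871]
 [   1.       0.      -0.       0.187]
 [   0.      -0.26     0.966 -141.617]
 [   0.       0.       0.       1.   ]]
```

```bash
python3 -c "
from h import *
go(444,95,290,107)"
```

```text
clk 1.7 tcp [400.5 144.4 327.5] toolz [-0.0072 -0.0141 -0.9999] yaw_y 107.47 F [ 2.1 -7.9 -0.6] open 42.5
tool delta mm [-27.  -59.8  37.8] twist 0.008
```

Call:
send_rows:
  delta_pos:
    - [-0.013,-0.029,0.019]
    - [-0.013,-0.029,0.019]
    - [0,0,0]
    - [0,0,0]
  twist: [0,0,0,0]
  grip: [0.5,0.5,0.5,0.5]

```text
clock: 2.1
tcp_pos: [443.5, 90.6, 287.1]
ee_rot: [-0.146, 0.989, -0.007, -0.005]
ft_force: [-0.0, 0.5, -0.1]
opening: 42.4
```

```bash
python3 -c "
from h import *
go(444,95,290,107); grab('wrist','w1')"
```

```text
clk 2.1 tcp [443.5  90.6 287.1] toolz [-0.0082 -0.0144 -0.9999] yaw_y 106.78 F [-0.   0.5 -0.1] open 42.4
tool delta mm [-1.7  4.  -3. ] twist -0.004
```

View pics/w1.png

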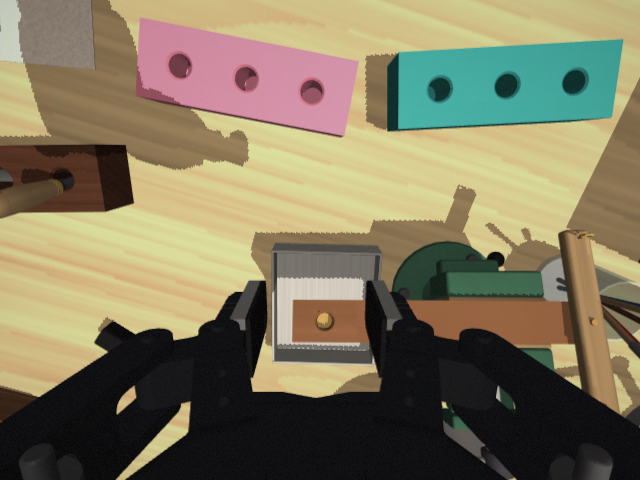

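The wrist view shows the bar end with the brass in the mouth at (324,321), the tray under it and the bar edges nearly level. I'll move closer for an accurate look.

```bash
python3 -c "
from h import *
im,K,C=load('w1')
t,Kt,Ct=load('top0'); s,Ks,Cs=load('scene0')
print(tri(ray(K,C,(324,321)),ray(Kt,Ct,(271.5,245)),ray(Ks,Cs,(347.3,192))))
go(494,110,195,107)"
```

```text
(array([521.0647234 , 119.06509679, 152.72121954]), [np.float64(1.0732099641113757), np.float64(2.3318261711543076), np.float64(1.6589908693835524)])
clk 2.15 tcp [443.3  90.6 287.1] toolz [-0.0082 -0.0147 -0.9999] yaw_y 106.81 F [ 0.7 -0.8  0.8] open 42.9
tool delta mm [-55.2   5.   91.4] twist -0.003
```

Call:
send_rows:
  delta_pos:
    - [-0.018,0.003,0.03]
    - [-0.018,0.002,0.03]
    - [-0.018,0,0.03]
    - [0,0,0]
    - [0,0,0]
  twist: [0,0,0,0,0]
  grip: [0.5,0.5,0.5,0.5,0.5]

```text
clock: 2.65
tcp_pos: [493.3, 117.1, 196.6]
ee_rot: [-0.149, 0.989, -0.005, -0.003]
ft_force: [0.7, 0.7, 0.7]
opening: 42.9
```

```bash
python3 -c "
from h import *
go(494,110,195,107); im,K,C=grab('wrist','w2'); crop(im,230,200,430,350,4,'w2c')"
```

```text
clk 2.65 tcp [493.3 117.1 196.6] toolz [-0.0046 -0.0098 -0.9999] yaw_y 107.17 F [0.7 0.7 0.7] open 42.9
tool delta mm [ 1.4 -7.   1.6] twist 0.003
```

View pics/w2c.png

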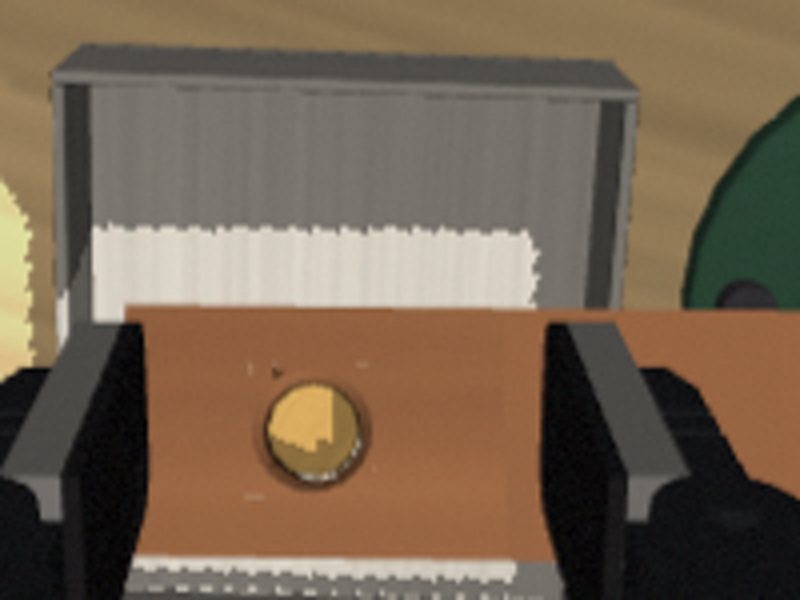

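```bash
python3 -c "
from h import *
np.set_printoptions(precision=4,suppress=True)
im,K,C=load('w2')
big=cv2.resize(im[200:350,230:430],None,fx=4,fy=4,interpolation=cv2.INTER_CUBIC)
g=big.astype(int)
# wood mask
h=cv2.cvtColor(big,cv2.COLOR_BGR2HSV); 
def edge(cols,lo,hi):
    P=[]
    for c in cols:
        col=g[lo:hi,c,2]-g[lo:hi,c,0]; d=np.abs(np.diff(cv2.GaussianBlur(col.astype(np.float32).reshape(-1,1),(1,7),0).ravel()))
        P.append((c,lo+np.argmax(d)+.5))
    P=np.array(P); k=np.polyfit(P[:,0],P[:,1],1)
    r=P[:,1]-np.polyval(k,P[:,0]); ok=abs(r-np.median(r))<2; k=np.polyfit(P[ok,0],P[ok,1],1); return k,ok.mean()
ku,a=edge(range(160,530,5),285,330); kl,b=edge(range(170,530,5),535,580)
print(ku,a,kl,b)
def px(c,k): return ((c+.5)/4-.5+230,(np.polyval(k,c)+.5)/4-.5+200)
def nrm(k): return np.cross(ray(K,C,px(160,k))[1],ray(K,C,px(520,k))[1])
d=np.cross(nrm(ku),nrm(kl)); d/=np.linalg.norm(d); d*=np.sign(d[1]); print('bar dir',d,np.degrees(np.arctan2(d[1],d[0])))
m=((313.5)/4-.5+230,432.5/4-.5+200); print(m)
t,Kt,Ct=load('top0'); s,Ks,Cs=load('scene0'); i1,K1,C1=load('w1')
rs=[ray(K,C,m),ray(K1,C1,(324,321)),ray(Kt,Ct,(271.5,245)),ray(Ks,Cs,(347.3,192))]
print(tri(*rs)); print(tri(*rs[:3]));print(tri(*rs[:2]))
for p in (onz(K,C,m,150),onz(K,C,m,153),onz(K,C,m,156)): print(p)
# width estimate: distance s.t. edges at mouth column +-18 along x_bar
dd=np.array([np.cos(np.arctan2(d[1],d[0])),np.sin(np.arctan2(d[1],d[0])),0])
c,sn=np.cos(np.radians(27.5)),np.sin(np.radians(27.5))
hor=np.array([dd[1],-dd[0],0]); xb=hor*c+np.array([0,0,sn])
zb=np.cross(xb,dd);print('xb',xb,'zb',zb)
o,r=rs[0]
for D in (190,195,200,205,210):
    q=o+r*D; a=[]
    for sg,k in((-1,ku),(1,kl)):
        n=nrm(k);n/=np.linalg.norm(n); a.append(np.dot(o-q,n)/np.dot(xb,n))
    print(D,q,a)
"
```

```text
[  0.0079 304.355 ] 1.0 [  0.0127 553.3045] 1.0
bar dir [-0.297   0.9547  0.019 ] 107.27936499655857
(307.875, 307.625)
(array([520.9088, 119.5882, 152.3329]), [np.float64(1.1629956890901267), np.float64(0.5162570890069917), np.float64(2.768638663804522), np.float64(1.4352067258970276)])
(array([520.4208, 119.133 , 152.8059]), [np.float64(1.5057955799725378), np.float64(0.8592668129379267), np.float64(2.357062211008909)])
(array([524.8815, 121.5958, 143.5689]), [np.float64(0.21292259348363546), np.float64(0.21292259348371265)])
[521.6378 120.9528 150.    ]
[520.2253 120.6173 153.    ]
[518.8127 120.2818 156.    ]
xb [0.847  0.2635 0.4617] zb [-0.4409 -0.1372  0.887 ]
190 [513.3468 118.9835 167.6089] [np.float64(-16.532376383389693), np.float64(15.91689679986671)]
195 [515.4659 119.4869 163.1082] [np.float64(-16.967438919794695), np.float64(16.335762505126358)]
200 [517.585  119.9902 158.6075] [np.float64(-17.402501456199694), np.float64(16.754628210386002)]
205 [519.7041 120.4935 154.1069] [np.float64(-17.8375639926047), np.float64(17.173493915645647)]
210 [521.8232 120.9969 149.6062] [np.float64(-18.272626529009713), np.float64(17.592359620905263)]
```

```bash
python3 -c "
from h import *
go(470,-240,250,107.5)"
```

```text
clk 2.7 tcp [493.1 117.3 196.7] toolz [-0.0045 -0.0096 -0.9999] yaw_y 107.19 F [-0.7  0.3  0.1] open 42.6
tool delta mm [ 128.  -334.9  -49.8] twist -0.005
```

Call:
send_rows:
  delta_pos:
    - [0,0,-0.04]
    - [0.016,-0.042,-0.02]
    - [0.016,-0.042,0]
    - [0.016,-0.042,0]
    - [0.016,-0.042,0]
    - [0.016,-0.042,0]
    - [0.016,-0.042,0]
    - [0.016,-0.042,0]
    - [0.016,-0.042,0]
    - [0,0,0]
  twist: [0,0,0,0,0,0,0,0,0,0]
  grip: [0.5,0.5,0.5,0.5,0.5,0.5,0.5,0.5,0.5,0.5]

```text
clock: 3.7
tcp_pos: [469.4, -249.4, 279.9]
ee_rot: [-0.154, 0.988, -0.004, 0.011]
ft_force: [-0.4, 0.4, -0.4]
opening: 42.8
```

```bash
python3 -c "
from h import *
go(470,-240,250,107.5);grab('wrist','w3')"
```

```text
clk 3.7 tcp [ 469.4 -249.4  279.9] toolz [ 0.0219 -0.0043 -0.9998] yaw_y 107.76 F [-0.4  0.4 -0.4] open 42.8
tool delta mm [-2.8  9.1 29.9] twist 0.005
```

View pics/w3.png

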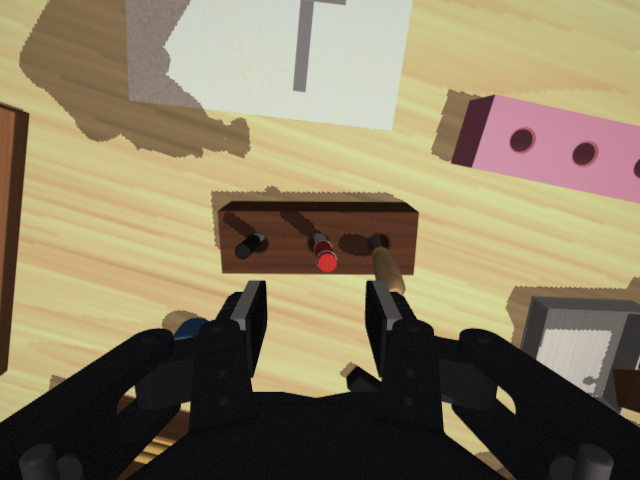

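```bash
python3 -c "
from h import *
np.set_printoptions(precision=1,suppress=True)
im,K,C=load('w3'); crop(im,210,190,430,310,3.6,'w3c')
t,Kt,Ct=load('top0'); s,Ks,Cs=load('scene0')
print('drift top',onz(K,C,(327,261),158),tri(ray(K,C,(327,261)),ray(Kt,Ct,(385+236/3,215+122/3)),ray(Ks,Cs,(130+176/3,240+92/3))))
for p in [(219,211),(418,211),(222,273),(414,273)]: print(onz(K,C,p,60))
print('holes60',[onz(K,C,p,60) for p in [(263,243),(319,243),(378,243)]])
print('gouge top',onz(K,C,(393,285),148),'nail top',onz(K,C,(243,252),131))
"
```

```text
drift top [ 493.8 -233.4  158. ] (array([ 493.5, -234.6,  159.1]), [np.float64(1.0369817160668264), np.float64(1.9265194861036439), np.float64(1.2347472722857524)])
[ 509.1 -344.8   60. ]
[ 445.6 -148.    60. ]
[ 575.7 -325.5   60. ]
[ 510.8 -125.9   60. ]
holes60 [array([ 528.6, -291.8,   60. ]), array([ 510.2, -234.9,   60. ]), array([ 490.8, -175.2,   60. ])]
gouge top [ 500.4 -173.2  148. ] nail top [ 517.5 -301.5  131. ]
```

View pics/w3c.png

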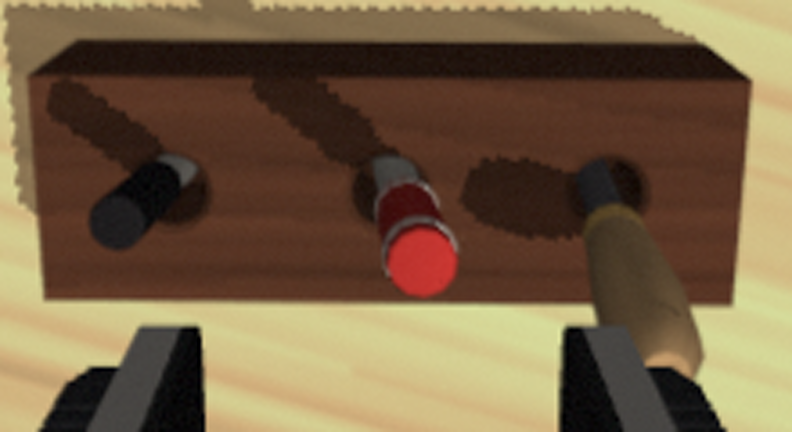

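```bash
python3 -c "
from h import *
go(497,-234.5,185,107.9)"
```

```text
clk 3.75 tcp [ 470.2 -246.4  279.8] toolz [ 0.022  -0.0023 -0.9998] yaw_y 107.9 F [-0.2  0.8 -0.1] open 42.8
tool delta mm [-27.2   3.9  95.4] twist 0.000
```

Call:
send_rows:
  delta_pos:
    - [-0.009,0.001,0.024]
    - [-0.009,0.001,0.024]
    - [-0.009,0.001,0.024]
    - [0,0.001,0.02]
    - [0,0,0]
    - [0,0,0]
  twist: [0,0,0,0,0,0]
  grip: [0.4,0.4,0.4,0.4,0.4,0.4]

```text
clock: 4.35
tcp_pos: [500.6, -225.6, 194.0]
ee_rot: [-0.159, 0.987, -0.001, 0.017]
ft_force: [0.1, -1.4, 0.3]
opening: 34.3
```

```bash
python3 -c "
from h import *
go(497,-234.5,113,107.9);im,K,C=grab('wrist','w4')
print(onz(K,C,(0,0),0))"
```

```text
clk 4.35 tcp [ 500.6 -225.6  194. ] toolz [ 0.0344  0.0031 -0.9994] yaw_y 108.29 F [ 0.1 -1.4  0.3] open 34.3
tool delta mm [ 8.9 -6.7 80.8] twist 0.007
[ 419.96674937 -527.46592474    0.        ]
```

View pics/w4.png

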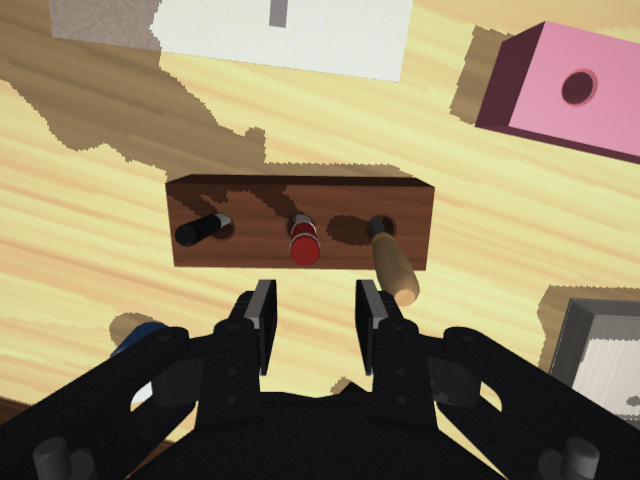

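```bash
python3 -c "
from h import *
im,K,C=load('w4'); print(onz(K,C,(305,250),158.5), onz(K,C,(305,250),156))
go(497,-234,113,107.9)"
```

```text
[ 494.05161279 -233.72358116  158.5       ] [ 494.89614977 -233.54931642  156.        ]
clk 4.4 tcp [ 500.6 -225.6  194.1] toolz [ 0.0346  0.0032 -0.9994] yaw_y 108.29 F [-0.1  0.3 -0.8] open 34.3
tool delta mm [ 8.8 -6.2 80.9] twist 0.007
```

Top end agrees across views at (494,-234,158). First I centre at height, then descend.

Call:
send_rows:
  delta_pos:
    - [0.006,-0.004,0]
    - [0.003,-0.002,0]
    - [0,0,0.01]
    - [0,0,0]
    - [0,0,0]
  twist: [0,0,0,0,0]
  grip: [0.4,0.4,0.4,0.4,0.4]

```text
clock: 4.9
tcp_pos: [494.8, -235.6, 186.9]
ee_rot: [-0.159, 0.987, -0.002, 0.02]
ft_force: [0.1, -0.6, 0.3]
opening: 34.2
```

```bash
python3 -c "
from h import *
go(497,-234,113,107.9)"
```

```text
clk 4.9 tcp [ 494.8 -235.6  186.9] toolz [ 0.0404  0.0022 -0.9992] yaw_y 108.24 F [ 0.1 -0.6  0.3] open 34.2
tool delta mm [ 0.3  1.6 74. ] twist 0.006
```

Call:
send_rows:
  delta_pos:
    - [0,0.001,0.025]
    - [0,0,0.025]
    - [0,0,0.022]
    - [0,0,0]
  twist: [0,0,0,0]
  grip: [0.4,0.4,0.4,0.4]

```text
clock: 5.3
tcp_pos: [498.7, -234.8, 113.7]
ee_rot: [-0.159, 0.987, -0.003, 0.021]
ft_force: [0.5, -0.1, 0.6]
opening: 34.1
```

```bash
python3 -c "
from h import *
go(497,-234,113,107.9);im,K,C=grab('wrist','w5')"
```

```text
clk 5.3 tcp [ 498.7 -234.8  113.7] toolz [ 0.0428  0.0016 -0.9991] yaw_y 108.24 F [ 0.5 -0.1  0.6] open 34.1
tool delta mm [1.4 1.3 0.6] twist 0.006
```

View pics/w5.png

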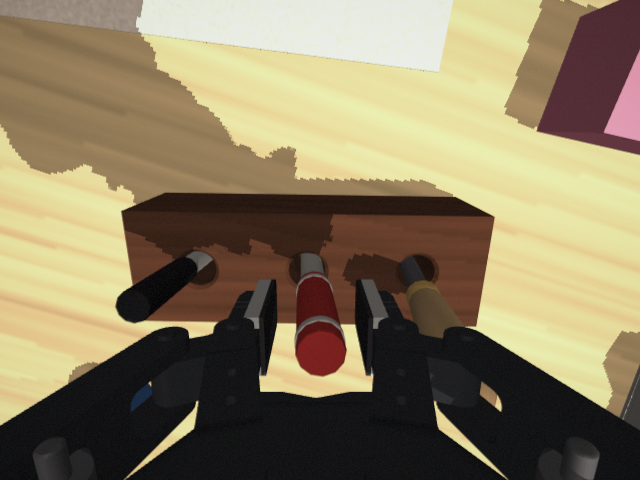

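Call:
send_rows:
  delta_pos:
    - [0,0,0]
    - [0,0,0]
    - [0,0,0]
    - [0,0,0]
    - [0,0,0]
  twist: [0,0,0,0,0]
  grip: [0,0,0,0,0]

```text
clock: 5.85
tcp_pos: [501.0, -236.2, 118.8]
ee_rot: [-0.158, 0.987, -0.004, 0.024]
ft_force: [-0.1, 0.2, -0.6]
opening: 14.6
```

```bash
python3 -c "
from h import *
go(497,-234,113,107.9);im,K,C=grab('wrist','w6')"
```

```text
clk 5.85 tcp [ 501.  -236.2  118.8] toolz [ 4.890e-02 -4.000e-04 -9.988e-01] yaw_y 108.21 F [-0.1  0.2 -0.6] open 14.6
tool delta mm [3.4 3.4 5.6] twist 0.005
```

View pics/w6.png

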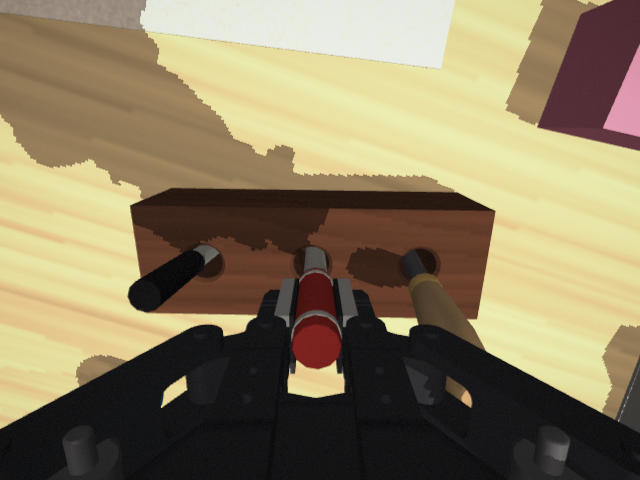

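Call:
send_rows:
  delta_pos:
    - [0,0,-0.01]
    - [0,0,-0.01]
    - [0,0,-0.008]
    - [0,0,0]
  twist: [0,0,0,0]
  grip: [0,0,0,0]

```text
clock: 6.3
tcp_pos: [499.6, -236.5, 149.9]
ee_rot: [-0.158, 0.987, -0.004, 0.024]
ft_force: [-0.3, -0.0, -1.5]
opening: 14.7
```

```bash
python3 -c "
from h import *
go(497,-234,147,107.9);im,K,C=grab('wrist','w7'); s,Ks,Cs=grab('scene','s7')
a=cv2.resize(im[180:400,220:420],(400,440)); b=cv2.resize(s[230:380,130:260],(390,450)); o=np.zeros((450,800,3),np.uint8); o[:440,:400]=a;o[:450,405:795]=b;cv2.imwrite('pics/c7.png',o)"
```

```text
clk 6.3 tcp [ 499.6 -236.5  149.9] toolz [ 4.950e-02 -7.000e-04 -9.988e-01] yaw_y 108.19 F [-0.3 -0.  -1.5] open 14.7
tool delta mm [1.9 3.2 2.7] twist 0.005
```

View pics/c7.png

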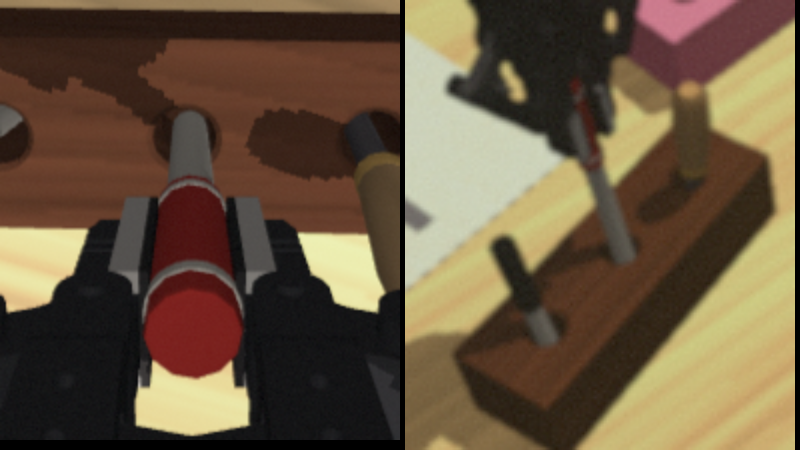

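```bash
python3 -c "
from h import *
np.set_printoptions(precision=1,suppress=True)
im,K,C=load('w7'); s,Ks,Cs=load('s7')
W=lambda u,v:ray(K,C,(220+u/2,180+v/2)); S=lambda u,v:ray(Ks,Cs,(130+(u-405)/3,230+v/3))
T,e=tri(W(193,328),S(576,86)); print(T,e)
B,e2=tri(W(190,188),S(596,163)); print(B,e2)
H,e3=tri(W(192,135),S(623,245)); print(H,e3)
for a,b in((T,B),(T,H),(B,H)): d=a-b; print(np.linalg.norm(d),d/np.linalg.norm(d),np.degrees(np.arccos(d[2]/np.linalg.norm(d))))
st=robot.state(); M=R.from_quat(st['ee_rot']).as_matrix()
for p in(T,B,H): print('tool',M.T@(p-st['tcp_pos']))
"
```

```text
[ 497.2 -234.3  189.4] [np.float64(1.8954613606031243), np.float64(1.895461360603096)]
[ 499.8 -235.5  127.2] [np.float64(1.5710228420465098), np.float64(1.5710228420464802)]
[ 509.3 -234.5   58.3] [np.float64(0.09011253622502781), np.float64(0.09011253622504918)]
62.20065799351501 [-0.  0.  1.] 2.640752906928567
131.6272935841498 [-0.1  0.   1. ] 5.275745627517121
69.59051349005927 [-0.1 -0.   1. ] 7.869895432780072
tool [ -0.5   1.7 -40.6]
tool [ 0.2  0.7 21.6]
tool [-5.9 -0.2 90.9]
```

```bash
python3 -c "
from h import *
go(457.1,-250.6,140.7,107.9)"
```

```text
clk 6.4 tcp [ 499.2 -236.1  148.8] toolz [ 4.830e-02 -2.000e-04 -9.988e-01] yaw_y 108.2 F [ 0.4 -0.1 -0.9] open 14.4
tool delta mm [44.9 -0.5  6. ] twist 0.005
```

Call:
send_rows:
  delta_pos:
    - [0.005,0,0.0007]
    - [0.005,0,0.0007]
    - [0.005,0,0.0007]
    - [0.005,0,0.0007]
    - [0.005,0,0.0007]
  twist: [0,0,0,0,0]
  grip: [0,0,0,0,0]

```text
clock: 6.9
tcp_pos: [478.8, -243.3, 144.8]
ee_rot: [-0.16, 0.987, -0.005, 0.028]
ft_force: [4.7, 1.8, -0.0]
opening: 14.6
```

```bash
python3 -c "
from h import *
go(457.1,-250.6,140.7,107.9);im,K,C=grab('wrist','w8'); s,Ks,Cs=grab('scene','s8')
a=cv2.resize(im[180:400,220:420],(400,440)); b=cv2.resize(s[230:380,130:260],(390,450)); o=np.zeros((450,800,3),np.uint8); o[:440,:400]=a;o[:450,405:795]=b;cv2.imwrite('pics/c8.png',o)"
```

```text
clk 6.9 tcp [ 478.8 -243.3  144.8] toolz [ 5.620e-02 -4.000e-04 -9.984e-01] yaw_y 108.36 F [ 4.7  1.8 -0. ] open 14.6
tool delta mm [23.1 -0.1  2.9] twist 0.008
```

View pics/c8.png

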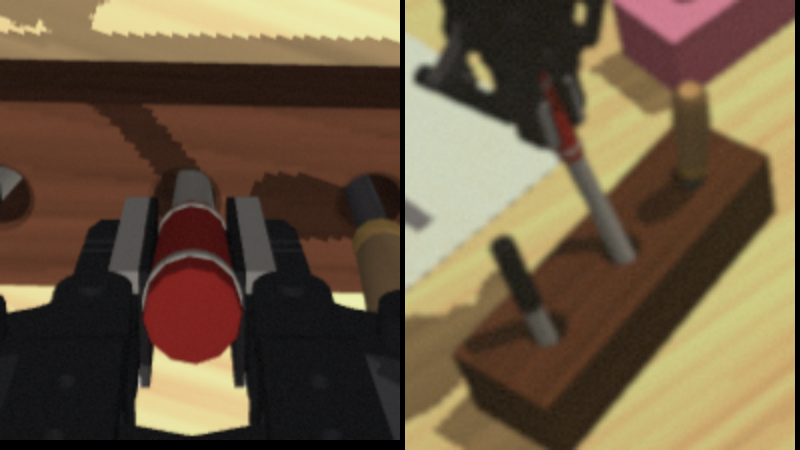

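The drift is turning in the grip at about 5 N against the rim, as intended. Continuing.

Call:
send_rows:
  delta_pos:
    - [0.005,0,0.0007]
    - [0.005,0,0.0007]
    - [0.005,0,0.0007]
    - [0.005,0,0.0007]
    - [0.003,0,0.0005]
  twist: [0,0,0,0,0]
  grip: [0,0,0,0,0]

```text
clock: 7.5
tcp_pos: [458.2, -250.3, 139.9]
ee_rot: [-0.16, 0.987, -0.005, 0.03]
ft_force: [3.4, 1.2, -2.1]
opening: 14.8
```

```bash
python3 -c "
from h import *
go(457.1,-250.6,140.7,107.9);im,K,C=grab('wrist','w9'); s,Ks,Cs=grab('scene','s9')
a=cv2.resize(im[180:400,220:420],(400,440)); b=cv2.resize(s[230:380,130:260],(390,450)); o=np.zeros((450,800,3),np.uint8); o[:440,:400]=a;o[:450,405:795]=b;cv2.imwrite('pics/c9.png',o)"
```

```text
clk 7.5 tcp [ 458.2 -250.3  139.9] toolz [ 5.990e-02 -5.000e-04 -9.982e-01] yaw_y 108.38 F [ 3.4  1.2 -2.1] open 14.8
tool delta mm [ 1.1  0.1 -0.8] twist 0.008
```

View pics/c9.png

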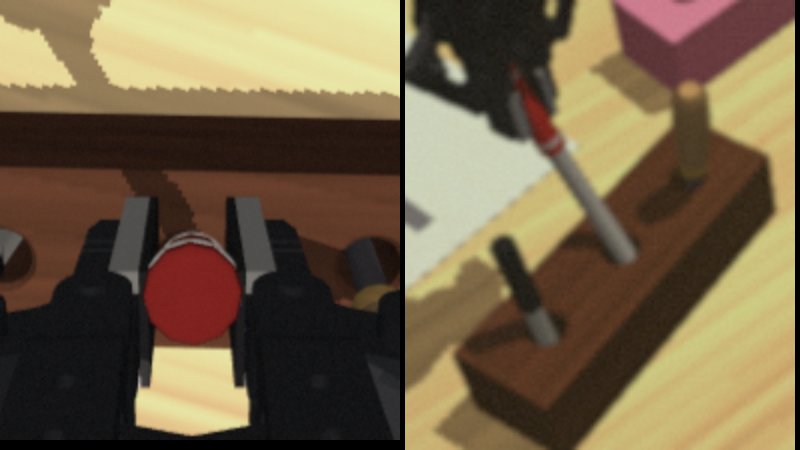

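```bash
cat >> h.py <<'E'
def lean_from_scene(Ks,Cs,p1,p2,ny):
    # axis direction = intersection of scene image plane of axis with plane of normal ny (jaw axis)
    n=np.cross(ray(Ks,Cs,p1)[1],ray(Ks,Cs,p2)[1]); d=np.cross(n,ny); d/=np.linalg.norm(d); return d*np.sign(d[2])
def orient(st):
    return R.from_quat(st["ee_rot"]).as_matrix()
E
python3 -c "
from h import *
s,Ks,Cs=load('s9'); im,K,C=load('w9')
# shank edges in scene: scan rows
g=cv2.cvtColor(s,cv2.COLOR_BGR2HSV)
crop(s,160,245,215,325,7,'s9c')
st=robot.state();M=orient(st)
b=lambda u,v:(130+(u-405)/3,230+v/3)
for p,q in (((517,75),(622,248)),((555,160),(622,248)),((517,75),(553,150))):
    d=lean_from_scene(Ks,Cs,b(*p),b(*q),M[:,1]); print(d,np.degrees(np.arccos(d[2])), M.T@d)
o,r=ray(K,C,(220+192/2,180+295/2)); print('sight',r,np.degrees(np.arccos(-r[2])),M.T@r)
"
```

```text
[-0.36091131 -0.10119767  0.92709334] 22.013840403681048 [ 3.22395415e-01 -2.40972718e-18 -9.46605090e-01]
[-0.5203001  -0.15582961  0.83964572] 32.897272248492094 [ 4.95471886e-01  1.63762912e-17 -8.68623975e-01]
[-0.21471114 -0.05172638  0.97530688] 12.759197880621965 [ 1.65617012e-01  1.59580630e-18 -9.86190147e-01]
sight [ 0.51485932  0.15476281 -0.84318939] 32.52154008673253 [-4.89784619e-01  7.67937889e-04  8.71843127e-01]
```

View pics/s9c.png

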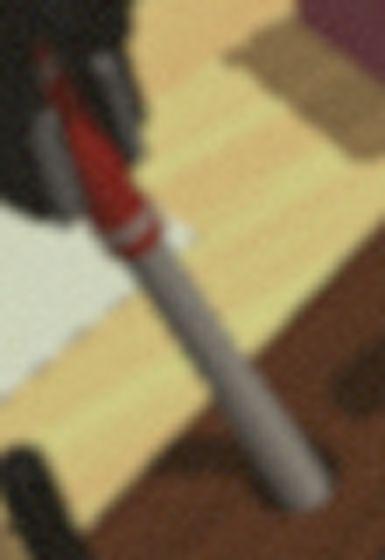

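Call:
send_rows:
  delta_pos:
    - [0,0,-0.02]
    - [0,0,-0.03]
    - [0,0,-0.03]
    - [0,0,-0.03]
    - [0,0,-0.03]
    - [0,0,0]
  twist: [0,0,0,0,0,0]
  grip: [0,0,0,0,0,0]

```text
clock: 8.2
tcp_pos: [438.4, -252.0, 279.3]
ee_rot: [-0.157, 0.987, -0.002, 0.018]
ft_force: [0.2, -0.8, -1.5]
opening: 14.6
```

```bash
python3 -c "
from h import *
go(459.3,101,275,107.3);s,Ks,Cs=grab('scene','s10')
crop(s,140,190,240,290,5,'s10c')"
```

```text
clk 8.2 tcp [ 438.4 -252.   279.3] toolz [ 0.0354  0.0017 -0.9994] yaw_y 108.02 F [ 0.2 -0.8 -1.5] open 14.6
tool delta mm [-129.   329.3    5.6] twist 0.013
```

View pics/s10c.png

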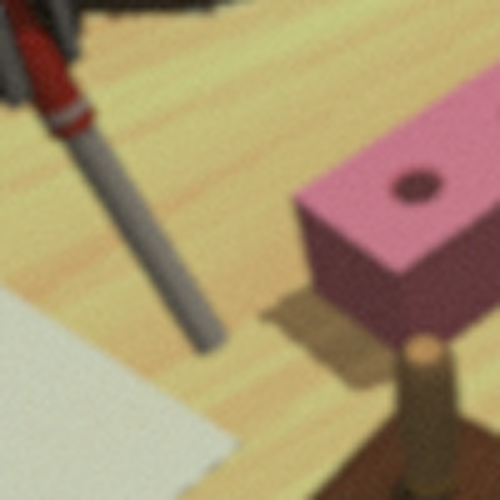

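Call:
send_rows:
  delta_pos:
    - [-0.016,0.041,0]
    - [-0.016,0.041,0]
    - [-0.016,0.041,0]
    - [-0.016,0.041,0]
    - [-0.016,0.041,0]
    - [-0.016,0.041,0]
    - [-0.016,0.041,0]
    - [-0.01,0.03,0]
    - [0,0,0]
    - [0,0,0]
  twist: [0,0,0,0,0,0,0,0,0,0]
  grip: [0,0,0,0,0,0,0,0,0,0]

```text
clock: 9.25
tcp_pos: [442.4, 93.2, 261.2]
ee_rot: [-0.153, 0.988, -0.005, -0.001]
ft_force: [0.3, -0.3, -1.3]
opening: 14.7
```

```bash
python3 -c "
from h import *
go(459.3,101,275,107.3);s,Ks,Cs=grab('scene','s11');t,_,_=grab('top','t11');w,_,_=grab('wrist','w11')
o=np.zeros((600,800,3),np.uint8)
o[:480,:400]=cv2.resize(s[80:260,280:430],(400,480),interpolation=cv2.INTER_CUBIC); o[:375,400:800]=cv2.resize(t[170:320,180:340],(400,375),interpolation=cv2.INTER_CUBIC)
cv2.imwrite('pics/c11.png',o)"
```

```text
clk 9.25 tcp [442.4  93.2 261.2] toolz [-9.0e-04 -9.4e-03 -1.0e+00] yaw_y 107.58 F [ 0.3 -0.3 -1.3] open 14.7
tool delta mm [-18.4   2.2 -13.9] twist 0.005
```

View pics/c11.png

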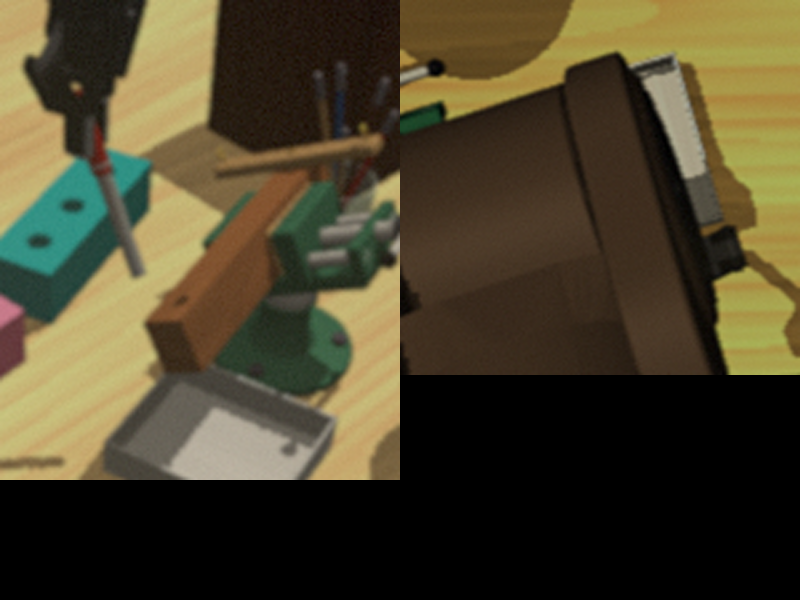

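View pics/w11.png

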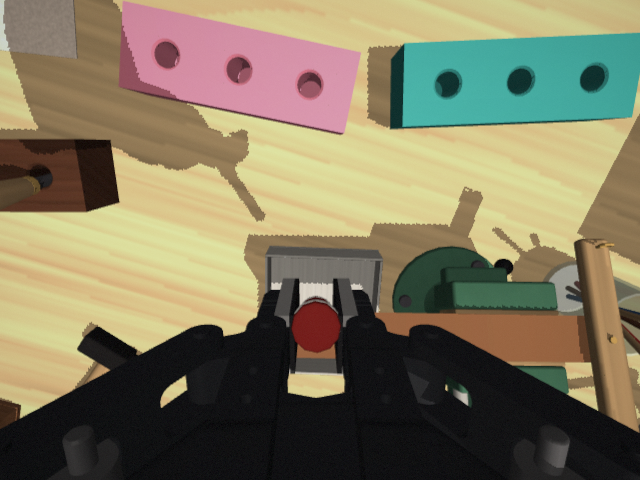

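```bash
python3 - <<'E'
from h import *
s,Ks,Cs=load('s11'); g=cv2.GaussianBlur(s,(0,0),0.7).astype(float)
h=cv2.cvtColor(g.astype(np.uint8),cv2.COLOR_BGR2HSV)
P=[]
for v in range(146,184):
    row=h[v,305:345]; 
    m=(row[:,1]<75)
    u=np.nonzero(m)[0]
    if len(u): P.append((v,305+u.min(),305+u.max(),len(u)))
print(P)
crop(s,300,110,350,190,7,'s11c')
E
```

```text
[(146, np.int64(316), np.int64(335), 7), (147, np.int64(317), np.int64(335), 7), (148, np.int64(317), np.int64(335), 7), (149, np.int64(318), np.int64(335), 6), (150, np.int64(318), np.int64(335), 7), (151, np.int64(318), np.int64(335), 7), (152, np.int64(319), np.int64(335), 7), (153, np.int64(319), np.int64(335), 7), (154, np.int64(320), np.int64(335), 7), (155, np.int64(320), np.int64(335), 8), (156, np.int64(320), np.int64(335), 8), (157, np.int64(321), np.int64(335), 8), (158, np.int64(321), np.int64(335), 9), (159, np.int64(321), np.int64(334), 8), (160, np.int64(321), np.int64(333), 9), (161, np.int64(321), np.int64(333), 10), (162, np.int64(321), np.int64(332), 10), (163, np.int64(321), np.int64(331), 11), (164, np.int64(322), np.int64(330), 9), (165, np.int64(322), np.int64(329), 8), (166, np.int64(322), np.int64(329), 8), (167, np.int64(323), np.int64(329), 7), (168, np.int64(323), np.int64(329), 7), (169, np.int64(324), np.int64(329), 6), (170, np.int64(324), np.int64(329), 6), (171, np.int64(324), np.int64(330), 7), (172, np.int64(323), np.int64(330), 8), (173, np.int64(322), np.int64(331), 6), (174, np.int64(321), np.int64(331), 7), (175, np.int64(320), np.int64(331), 7), (176, np.int64(319), np.int64(332), 7), (177, np.int64(318), np.int64(332), 7), (178, np.int64(317), np.int64(332), 7), (179, np.int64(317), np.int64(333), 6), (180, np.int64(316), np.int64(333), 6), (181, np.int64(315), np.int64(333), 6), (182, np.int64(314), np.int64(333), 6), (183, np.int64(313), np.int64(314), 2)]
```

View pics/s11c.png

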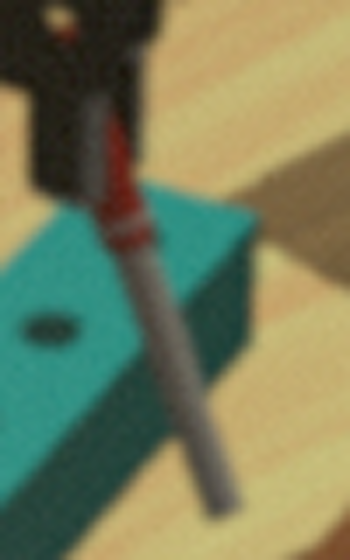

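```bash
python3 - <<'E'
from h import *
np.set_printoptions(precision=2,suppress=True)
s,Ks,Cs=load('s11'); w,K,C=load('w11')
st=robot.state(); M=orient(st)
p1,p2=(319.7,146.6),(332,182.5)
for q1,q2 in((p1,p2),((316.9,147.4),(329.7,183.6)),((322.6,145.7),(334.3,181.4))):
    d=lean_from_scene(Ks,Cs,q1,q2,M[:,1]); print(d,np.degrees(np.arccos(d[2])), M.T@d)
# tip & lower handle position: intersect scene ray with tool xz-plane through TCP
def onplane(o,d,p,n): return o+d*np.dot(p-o,n)/np.dot(d,n)
tcp=st['tcp_pos']
for nm,p in(('tip',p2),('shanktop',p1)):
    q=onplane(*ray(Ks,Cs,p),tcp,M[:,1]); print(nm,q,'tool',M.T@(q-tcp))
print('G',tcp-19*M[:,2])
# wrist disc
h=cv2.cvtColor(w,cv2.COLOR_BGR2HSV); m=(((h[...,0]<8)|(h[...,0]>172))&(h[...,1]>150)&(h[...,2]>70)).astype(np.uint8); m[:280]=0;m[370:]=0;m[:,:280]=0;m[:,360:]=0
v,u=np.nonzero(m); print('disc',u.min(),u.max(),v.min(),v.max(),u.mean(),v.mean())
crop(w,270,270,370,380,5,'w11c')
E
```

```text
[-0.36 -0.11  0.93] 22.08168452385679 [ 0.38 -0.   -0.93]
[-0.37 -0.11  0.92] 22.52662870411254 [ 0.38  0.   -0.92]
[-0.35 -0.1   0.93] 21.40740581399242 [ 0.37  0.   -0.93]
tip [490.71 106.47 166.55] tool [-49.76   0.    95.41]
shanktop [461.2   97.87 242.32] tool [-18.9    0.    19.69]
G [443.14  92.53 281.03]
disc 292 340 302 352 315.6121794871795 326.97596153846155
```

View pics/w11c.png

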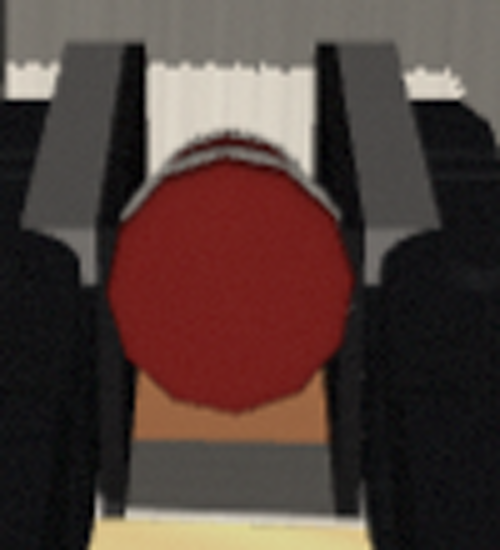

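The lean measures about 22°, since the tool tilt relaxed on the way. I'll go back to the stand and turn it further against the rim rather than lever it in the wood.

```bash
cat >> h.py <<'E'
HOLE=np.array([510.3,-236.0]); SX=np.array([.951,.309]); SY=np.array([-.307,.952])
TT=np.array([-49.8,0,95.4]) # tip in tool frame
def tipgo(p,tt=TT,yaw=None):
    st=robot.state(); M=orient(st); tip=st["tcp_pos"]+M@np.array(tt,float)
    print("tip",np.round(tip,1),"-> tool delta for tip",np.round(M.T@(np.array(p)-tip),1)); 
    go(*(st["tcp_pos"]+np.array(p)-tip),yaw)
E
python3 -c "
from h import *
h=HOLE+SX*1
tipgo([h[0],h[1],95],yaw=107.9)"
```

```text
tip [490.8 106.5 166.6] -> tool delta for tip [  82.8 -332.    74.4]
clk 9.4 tcp [443.2  92.4 262. ] toolz [ 9.0e-04 -8.4e-03 -1.0e+00] yaw_y 107.42 F [-0.3  0.1 -1.6] open 14.7
tool delta mm [  82.8 -332.    74.4] twist -0.008
```

Call:
send_rows:
  delta_pos:
    - [0.01,-0.03,-0.03]
    - [0.011,-0.042,-0.01]
    - [0.011,-0.042,0]
    - [0.011,-0.042,0]
    - [0.011,-0.042,0]
    - [0.011,-0.042,0]
    - [0.011,-0.042,0]
    - [0.006,-0.04,0]
    - [0,0,0]
    - [0,0,0]
  twist: [0,0,0,0,0,0,0,0,0,0]
  grip: [0,0,0,0,0,0,0,0,0,0]

```text
clock: 10.4
tcp_pos: [452.5, -266.0, 307.0]
ee_rot: [-0.142, 0.99, -0.007, -0.0]
ft_force: [-0.1, 0.8, -2.0]
opening: 14.7
```

```bash
python3 -c "
from h import *
h=HOLE+SX*1
tipgo([h[0],h[1],80],yaw=107.9)"
```

```text
tip [ 500.4 -253.3  211.5] -> tool delta for tip [-15.6  15.6 131.3]
clk 10.4 tcp [ 452.5 -266.   307. ] toolz [ 0.0014 -0.0132 -0.9999] yaw_y 106.28 F [-0.1  0.8 -2. ] open 14.7
tool delta mm [-15.6  15.6 131.3] twist -0.028
```

Call:
send_rows:
  delta_pos:
    - [-0.005,0.005,0.01]
    - [-0.005,0.005,0.02]
    - [-0.005,0.005,0.025]
    - [0,0,0.025]
    - [0,0,0.02]
    - [0,0,0]
    - [0,0,0]
  twist: [-0.028,0,0,0,0,0,0]
  grip: [0,0,0,0,0,0,0]

```text
clock: 11.1
tcp_pos: [462.5, -238.7, 200.6]
ee_rot: [-0.164, 0.986, -0.004, -0.0]
ft_force: [0.8, -0.0, -1.1]
opening: 14.8
```

```bash
python3 -c "
from h import *
h=HOLE+SX*1
tipgo([h[0],h[1],68],yaw=107.9)
s,Ks,Cs=grab('scene','s12');w,_,_=grab('wrist','w12')
o=np.zeros((480,800,3),np.uint8)
o[:450,:390]=cv2.resize(s[230:380,130:260],(390,450)); o[:440,395:795]=cv2.resize(w[180:400,220:420],(400,440))
cv2.imwrite('pics/c12.png',o)"
```

```text
tip [ 509.8 -223.4  105.1] -> tool delta for tip [  2.5 -11.8  37.2]
clk 11.1 tcp [ 462.5 -238.7  200.6] toolz [ 0.0012 -0.0081 -1.    ] yaw_y 108.87 F [ 0.8 -0.  -1.1] open 14.8
tool delta mm [  2.5 -11.8  37.2] twist 0.017
```

View pics/c12.png

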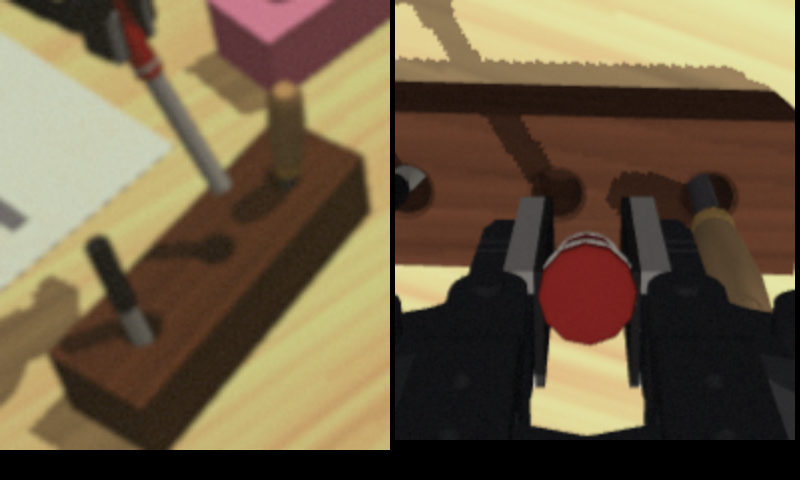

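Call:
send_rows:
  delta_pos:
    - [0.001,-0.006,0.008]
    - [0.001,-0.006,0.01]
    - [0,0,0.012]
    - [0,0,0]
  twist: [0.017,0,0,0]
  grip: [0,0,0,0]

```text
clock: 11.6
tcp_pos: [466.6, -253.3, 171.1]
ee_rot: [-0.155, 0.988, -0.005, 0.003]
ft_force: [0.1, -0.8, -1.1]
opening: 14.5
```

```bash
python3 -c "
from h import *
h=HOLE+SX*1
im,K,C=load('w12');print('hole',onz(K,C,(304,275),60))
tipgo([h[0],h[1],48],yaw=107.9)
s,Ks,Cs=grab('scene','s13');w,_,_=grab('wrist','w13')
o=np.zeros((480,800,3),np.uint8)
o[:450,:390]=cv2.resize(s[230:380,130:260],(390,450)); o[:440,395:795]=cv2.resize(w[180:400,220:420],(400,440))
cv2.imwrite('pics/c13.png',o)"
```

```text
hole [ 508.06137895 -234.45204708   60.        ]
tip [ 514.7 -239.    75.9] -> tool delta for tip [ 2.3  4.6 27.8]
clk 11.6 tcp [ 466.6 -253.3  171.1] toolz [ 0.0071 -0.0099 -0.9999] yaw_y 107.8 F [ 0.1 -0.8 -1.1] open 14.5
tool delta mm [ 2.3  4.6 27.8] twist -0.002
```

View pics/c13.png

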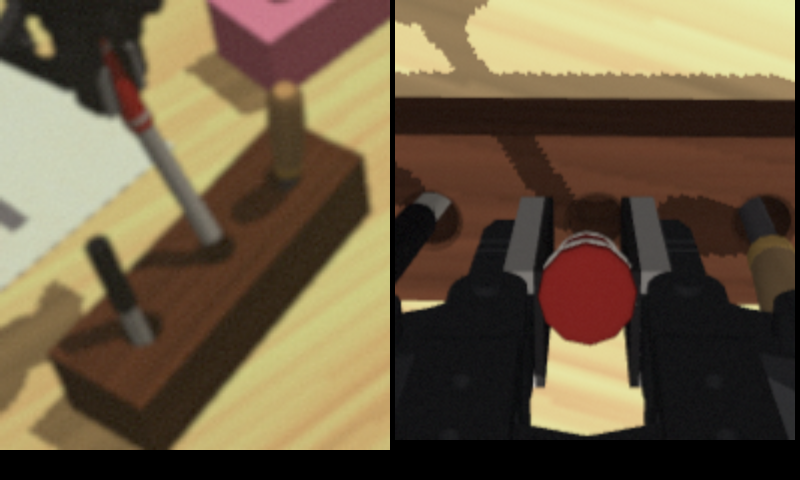

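Call:
send_rows:
  delta_pos:
    - [0.002,0.004,0.004]
    - [0.001,0.0005,0.008]
    - [0,0,0.008]
    - [0,0,0.006]
    - [0,0,0]
  twist: [0,0,0,0,0]
  grip: [0,0,0,0,0]

```text
clock: 12.2
tcp_pos: [463.0, -249.9, 144.5]
ee_rot: [-0.155, 0.988, -0.006, 0.004]
ft_force: [0.8, 0.7, -1.8]
opening: 14.7
```

```bash
python3 -c "
from h import *
h=HOLE+SX*1
im,K,C=load('w13');print('hole',onz(K,C,(319,287),60))
tipgo([h[0],h[1],48],yaw=107.9)
st=robot.state();M=orient(st);G=st['tcp_pos']-19*M[:,2];print('G',G,'xst',(G[:2]-HOLE)@SX,'yst',(G[:2]-HOLE)@SY)
s,Ks,Cs=grab('scene','s14')
crop(s,130,230,260,380,3.5,'c14')"
```

```text
hole [ 508.17987591 -238.91488331   60.        ]
tip [ 511.3 -235.7   49.4] -> tool delta for tip [ 0.  -0.   1.4]
clk 12.2 tcp [ 463.  -249.9  144.5] toolz [ 0.0093 -0.0104 -0.9999] yaw_y 107.83 F [ 0.8  0.7 -1.8] open 14.7
tool delta mm [ 0.  -0.   1.4] twist -0.001
G [ 462.78720232 -249.71138885  163.51609417] xst -49.421489753216626 yst 1.5331867027177857
```

View pics/c14.png

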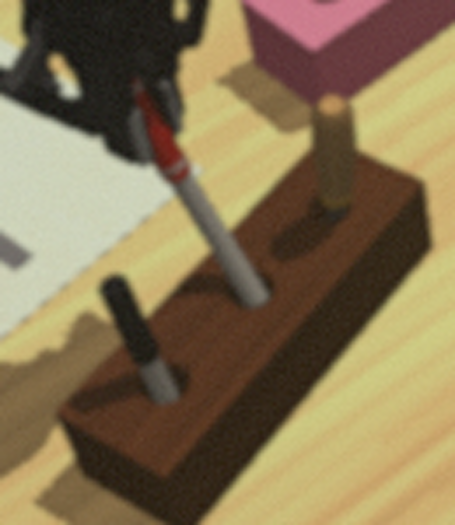

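Call:
send_rows:
  delta_pos:
    - [0.004,0,0.0013]
    - [0.004,0,0.0013]
    - [0.003,0,0.0013]
    - [0,0,0]
  twist: [0,0,0,0]
  grip: [0,0,0,0]

```text
clock: 12.65
tcp_pos: [458.0, -252.8, 142.9]
ee_rot: [-0.156, 0.988, -0.007, 0.009]
ft_force: [1.5, 2.0, -2.9]
opening: 14.3
```

```bash
python3 -c "
from h import *
h=HOLE+SX*1
tipgo([h[0],h[1],48],yaw=107.9)
st=robot.state();M=orient(st);G=st['tcp_pos']-19*M[:,2];print('G',G,'xst',(G[:2]-HOLE)@SX,'yst',(G[:2]-HOLE)@SY)
s,Ks,Cs=grab('scene','s15');w,_,_=grab('wrist','w15')
o=np.zeros((550,800,3),np.uint8)
o[:450,:390]=cv2.resize(s[230:380,130:260],(390,450)); o[:550,395:795]=cv2.resize(w[270:380,275:355],(400,550))
cv2.imwrite('pics/c15.png',o)"
```

```text
tip [ 507.3 -238.5   48.3] -> tool delta for tip [-4.6  1.4  0.4]
clk 12.65 tcp [ 458.  -252.8  142.9] toolz [ 0.0204 -0.0112 -0.9997] yaw_y 107.96 F [ 1.5  2.  -2.9] open 14.3
tool delta mm [-4.6  1.4  0.4] twist 0.001
G [ 457.59429396 -252.57004279  161.90736569] xst -55.243269668791974 yst 0.4059710215880034
```

View pics/c15.png

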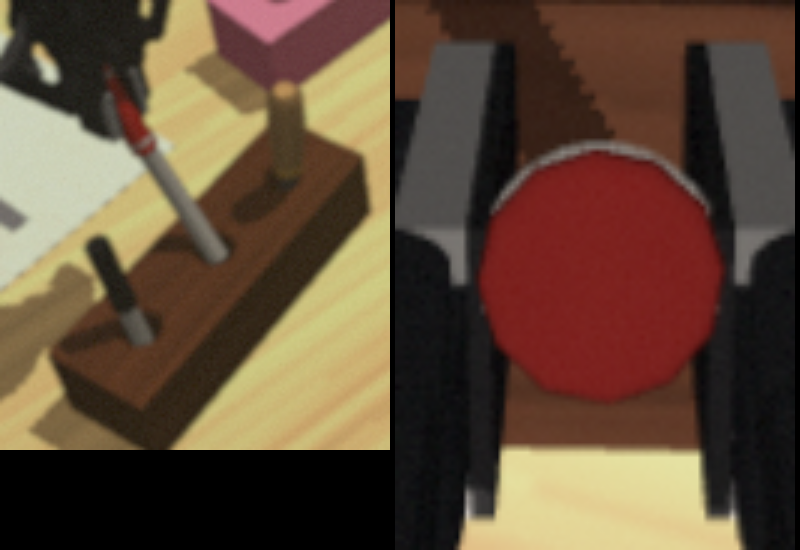

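Call:
send_rows:
  delta_pos:
    - [0.004,0,0.002]
    - [0.004,0,0.002]
    - [0.004,0,0.001]
    - [0,0,0]
  twist: [0,0,0,0]
  grip: [0,0,0,0]

```text
clock: 13.15
tcp_pos: [447.9, -256.8, 138.3]
ee_rot: [-0.157, 0.988, -0.008, 0.011]
ft_force: [2.6, 2.3, 1.7]
opening: 14.1
```

```bash
python3 -c "
from h import *
h=HOLE+SX*1
tipgo([h[0],h[1],48],yaw=107.9)
st=robot.state();M=orient(st);G=st['tcp_pos']-19*M[:,2];print('G',G,'xst',(G[:2]-HOLE)@SX,'yst',(G[:2]-HOLE)@SY)
x=-(G[:2]-HOLE)@SX; print('lean geo',np.degrees(np.arctan((x-3.85)/(G[2]-60))),'tool tilt',np.degrees(M[:2,2]@SX))
"
```

```text
tip [ 497.5 -242.5   43.9] -> tool delta for tip [-15.3   2.2  -3.9]
clk 13.15 tcp [ 447.9 -256.8  138.3] toolz [ 0.0237 -0.012  -0.9996] yaw_y 108.02 F [2.6 2.3 1.7] open 14.1
tool delta mm [-15.3   2.2  -3.9] twist 0.002
G [ 447.47045005 -256.59340228  157.30591435] xst -66.11426330540866 yst -0.31624713865868426
lean geo 32.61442986748194 tool tilt 1.0780485351984606
```

Call:
send_rows:
  delta_pos:
    - [0,0,-0.015]
    - [0,0,-0.03]
    - [0,0,-0.03]
    - [0,0,-0.03]
    - [0,0,0]
  twist: [0,0,0,0,0]
  grip: [0,0,0,0,0]

```text
clock: 13.65
tcp_pos: [436.9, -257.4, 243.0]
ee_rot: [-0.154, 0.988, -0.006, 0.002]
ft_force: [0.4, 0.1, -1.8]
opening: 14.2
```

```bash
python3 -c "
from h import *
go(459,101,275,107.3)
s,Ks,Cs=grab('scene','s16')
crop(s,140,200,220,280,8,'c16')"
```

```text
clk 13.65 tcp [ 436.9 -257.4  243. ] toolz [ 0.0066 -0.0112 -0.9999] yaw_y 107.73 F [ 0.4  0.1 -1.8] open 14.2
tool delta mm [-130.3  334.3  -35.9] twist 0.007
```

View pics/c16.png

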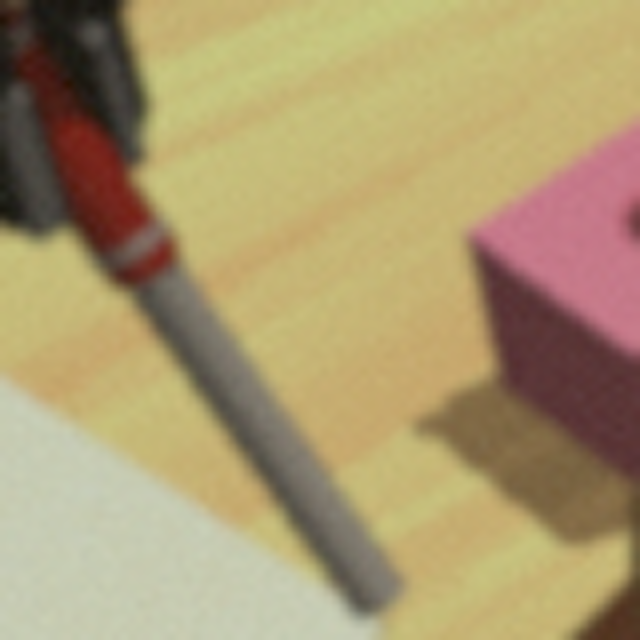

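```bash
python3 - <<'E'
from h import *
np.set_printoptions(precision=3,suppress=True)
s,Ks,Cs=load('s16'); st=robot.state(); M=orient(st); tcp=st['tcp_pos']
f=lambda u,v:((u+.5)/8-.5+140,(v+.5)/8-.5+200)
for a,b in(((140,295),(350,605)),((180,270),(405,580)),((160,282),(378,595))):
    d=lean_from_scene(Ks,Cs,f(*a),f(*b),M[:,1]); t=M.T@d; print(np.degrees(np.arccos(d[2])),'tool lean',np.degrees(np.arctan2(t[0],-t[2])))
# edge lines by gradient of saturation/colour for left/right edges
lab=cv2.cvtColor(s,cv2.COLOR_BGR2LAB).astype(float)
b=cv2.GaussianBlur(lab[...,2],(0,0),0.8)
L=[];Rr=[]
p0=np.array(f(160,282));p1=np.array(f(378,595));ax=(p1-p0)/np.linalg.norm(p1-p0);n=np.array([ax[1],-ax[0]])
import scipy.ndimage as nd
for k in np.linspace(4,np.linalg.norm(p1-p0)-5,20):
    c=p0+ax*k; o=np.arange(-7,7.01,.1); X=c[:,None]+n[:,None]*o
    pr=nd.map_coordinates(b,[X[1],X[0]],order=3)
    g=np.gradient(pr); mid=len(o)//2
    Rr.append((k,o[mid+np.argmax(g[mid:])])); L.append((k,o[np.argmin(g[:mid])]))
print(np.array(Rr)[:,1]); print(np.array(L)[:,1])
def onplane(o,d,p,n): return o+d*np.dot(p-o,n)/np.dot(d,n)
q=onplane(*ray(Ks,Cs,f(378,592)),tcp,M[:,1]); print('tip tool',M.T@(q-tcp))
E
```

```text
27.2916687249673 tool lean 27.233153457734026
31.72677197161632 tool lean 31.66934440862193
29.13204365872625 tool lean 29.07401635842953
[3.5 3.5 3.5 3.4 3.5 3.5 3.5 3.4 3.4 3.6 3.6 3.5 3.5 3.5 3.3 3.5 3.5 3.4
 3.4 3.3]
[-3.8 -3.7 -3.6 -3.7 -3.7 -3.7 -3.6 -3.6 -3.6 -3.7 -3.6 -3.6 -3.6 -3.6
 -3.6 -3.6 -3.6 -3.5 -3.2 -3.1]
tip tool [-61.924   0.     85.512]
```

Call:
send_rows:
  delta_pos:
    - [-0.012,0.03,-0.03]
    - [-0.016,0.042,-0.01]
    - [-0.016,0.042,0]
    - [-0.016,0.042,0]
    - [-0.016,0.042,0]
    - [-0.016,0.042,0]
    - [-0.016,0.042,0]
    - [-0.01,0.035,0]
    - [0,0,0]
    - [0,0,0]
  twist: [0,0,0,0,0,0,0,0,0,0]
  grip: [0,0,0,0,0,0,0,0,0,0]

```text
clock: 14.7
tcp_pos: [440.6, 87.5, 263.0]
ee_rot: [-0.15, 0.989, -0.008, -0.014]
ft_force: [-0.6, -0.7, -1.9]
opening: 14.5
```

```bash
python3 -c "
from h import *
tt=[-60.9,0,86.5]
tipgo([512,117.8,169.2],tt,107.3)
s,Ks,Cs=grab('scene','s17');w,_,_=grab('wrist','w17')
o=np.zeros((480,800,3),np.uint8)
o[:480,:400]=cv2.resize(s[80:260,280:430],(400,480),interpolation=cv2.INTER_CUBIC); o[:440,400:800]=cv2.resize(w[180:400,220:420],(400,440))
cv2.imwrite('pics/c17.png',o)"
```

```text
tip [496.6 103.8 174.6] -> tool delta for tip [-19.1   8.8   4.8]
clk 14.7 tcp [440.6  87.5 263. ] toolz [-0.0258 -0.0201 -0.9995] yaw_y 107.26 F [-0.6 -0.7 -1.9] open 14.5
tool delta mm [-19.1   8.8   4.8] twist -0.001
```

View pics/c17.png

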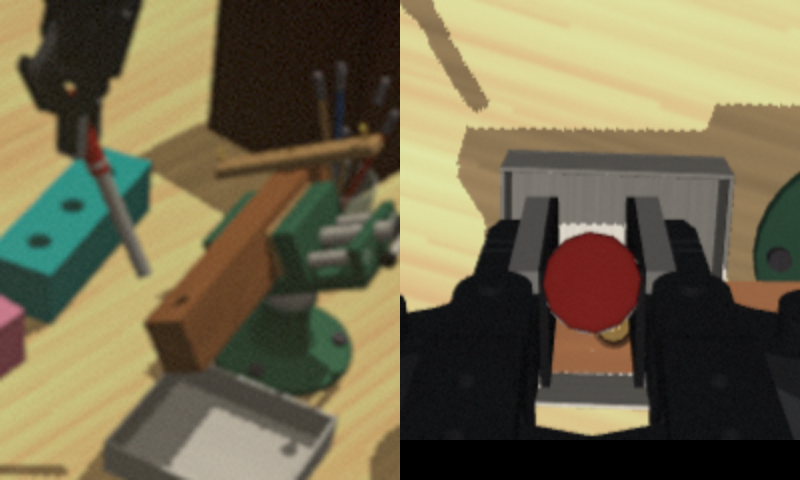

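```bash
python3 - <<'E'
from h import *
np.set_printoptions(precision=2,suppress=True)
s,Ks,Cs=load('s17'); crop(s,315,150,365,200,12,'c17s')
w2,K2,C2=load('w2'); w,K,C=load('w17')
st=robot.state(); M=orient(st); tcp=st['tcp_pos']
zb=np.array([-0.4409,-0.1372,0.887])
print('y.zb',M[:,1]@zb, M[:,1])
for m in [(347.9,192.1),(347.3,192),(347.9,192.6)]:
    print(tri(ray(K2,C2,(307.9,307.6)),ray(Ks,Cs,m)))
crop(w,290,290,350,370,8,'c17w')
E
```

```text
y.zb -0.01083289854620742 [-0.3   0.96 -0.01]
(array([521.52, 121.56, 151.47]), [np.float64(0.9037036397199674), np.float64(0.9037036397200744)])
(array([520.96, 121.06, 151.91]), [np.float64(0.36560735678960704), np.float64(0.36560735678971834)])
(array([521.87, 121.52, 150.47]), [np.float64(0.7256186233459564), np.float64(0.7256186233459723)])
```

View pics/c17s.png

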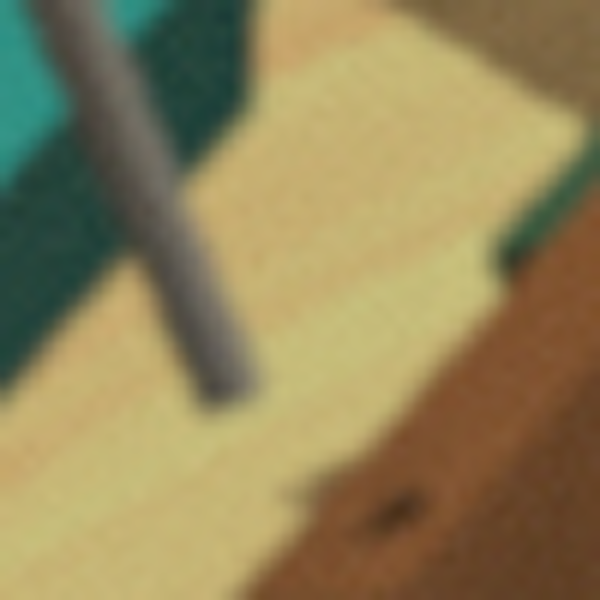

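View pics/c17w.png

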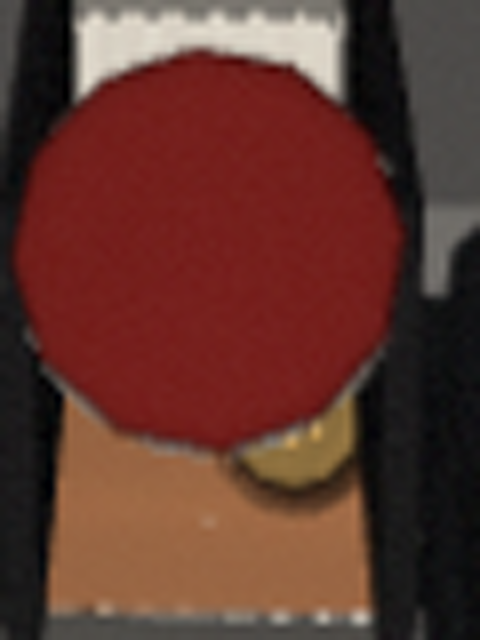

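```bash
python3 - <<'E'
from h import *
np.set_printoptions(precision=2,suppress=True)
s,Ks,Cs=load('s17'); w,K,C=load('w17')
st=robot.state(); M=orient(st); tcp=st['tcp_pos']
def onplane(o,d,p,n): return o+d*np.dot(p-o,n)/np.dot(d,n)
q=onplane(*ray(Ks,Cs,(333.7,181.6)),tcp+M[:,1]*0,M[:,1]); tt=M.T@(q-tcp); print('tip',q,'tool',tt, 'G-tip',np.hypot(tt[0],tt[2]+19),np.degrees(np.arctan2(-tt[0],tt[2]+19)))
o,r=ray(K,C,(316,321)); r=M.T@r; print('sight tool',np.degrees(np.arctan2(-r[0],r[2])), 'y',r[1])
f=lambda u,v:((u+.5)/12-.5+315,(v+.5)/12-.5+150)
d=lean_from_scene(Ks,Cs,f(60,10),f(228,385),M[:,1]); print('world lean',np.degrees(np.arccos(d[2])),d)
tipgo([521-.4409*12,121.1-.1372*12,151.8+.887*12],tt,107.3)
E
```

```text
tip [498.18 103.62 174.71] tool [-62.24  -0.    86.83] G-tip 122.7755365955034 30.461522357669093
sight tool 28.207262700524062 y 0.001665773877742908
world lean 28.64798892736228 [-0.46 -0.13  0.88]
tip [498.2 103.6 174.7] -> tool delta for tip [-21.8  10.1  11.5]
clk 14.8 tcp [440.9  87.  263.4] toolz [-0.03 -0.02 -1.  ] yaw_y 107.16 F [ 0.3 -0.6 -1.3] open 14.8
tool delta mm [-21.8  10.1  11.5] twist -0.002
```

Call:
send_rows:
  delta_pos:
    - [-0.005,0.004,0.002]
    - [-0.006,0.004,0.003]
    - [-0.005,0.002,0.002]
    - [0,0,0]
  twist: [-0.02,0,0,0]
  grip: [0,0,0,0]

```text
clock: 15.2
tcp_pos: [454.2, 98.6, 254.5]
ee_rot: [-0.157, 0.987, -0.008, -0.014]
ft_force: [0.5, 0.8, -2.3]
opening: 14.7
```

```bash
cat > look.py <<'E'
from h import *
import sys
np.set_printoptions(precision=2,suppress=True)
n=sys.argv[1]; tt=[-62.2,0,86.8]
tipgo([521-.4409*6,121.1-.1372*6,151.8+.887*6],tt,107.3)
st=robot.state(); M=orient(st); zb=np.array([-0.4409,-0.1372,0.887]); print('y.zb',M[:,1]@zb)
s,Ks,Cs=grab('scene','s'+n);w,_,_=grab('wrist','w'+n)
o=np.zeros((600,800,3),np.uint8)
o[:600,:400]=cv2.resize(s[140:215,315:365],(400,600),interpolation=cv2.INTER_CUBIC); o[:600,400:800]=cv2.resize(w[270:390,275:355],(400,600),interpolation=cv2.INTER_CUBIC)
cv2.imwrite('pics/c%s.png'%n,o)
E
python3 look.py 18
```

```text
tip [511.  116.1 165.9] -> tool delta for tip [-8.5  1.8  8.5]
clk 15.2 tcp [454.2  98.6 254.5] toolz [-0.03 -0.02 -1.  ] yaw_y 108.05 F [ 0.5  0.8 -2.3] open 14.7
tool delta mm [-8.5  1.8  8.5] twist 0.013
y.zb -0.003771162605692782
```

View pics/c18.png

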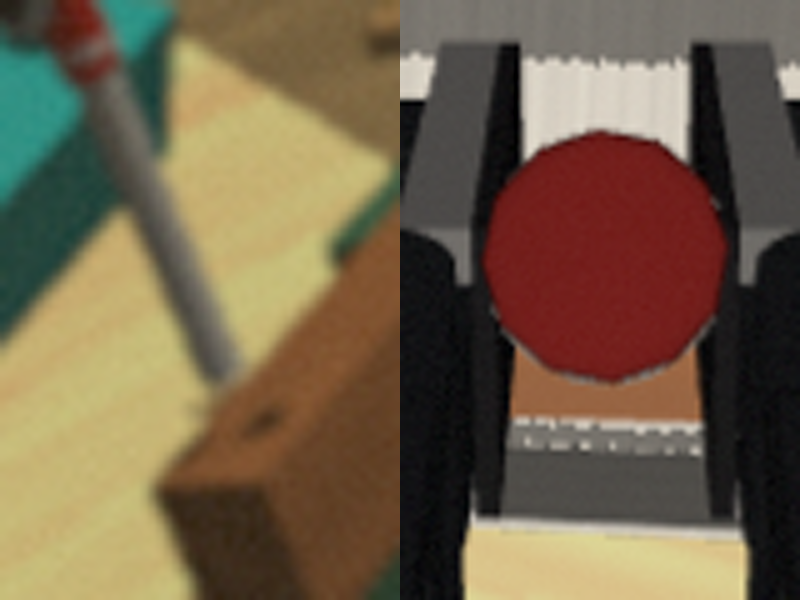

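Call:
send_rows:
  delta_pos:
    - [-0.004,0.001,0.003]
    - [-0.004,0.001,0.003]
    - [0,0,0.001]
    - [0,0,0]
  twist: [0,0,0,0]
  grip: [0,0,0,0]

```text
clock: 15.7
tcp_pos: [461.2, 102.5, 247.1]
ee_rot: [-0.156, 0.988, -0.008, -0.014]
ft_force: [1.1, -0.9, -1.8]
opening: 14.3
```

```bash
python3 look.py 19
```

```text
tip [518.1 119.9 158.4] -> tool delta for tip [-0.4  0.3  1.3]
clk 15.7 tcp [461.2 102.5 247.1] toolz [-0.03 -0.02 -1.  ] yaw_y 108.01 F [ 1.1 -0.9 -1.8] open 14.3
tool delta mm [-0.4  0.3  1.3] twist 0.012
y.zb -0.004198279999583357
```

View pics/c19.png

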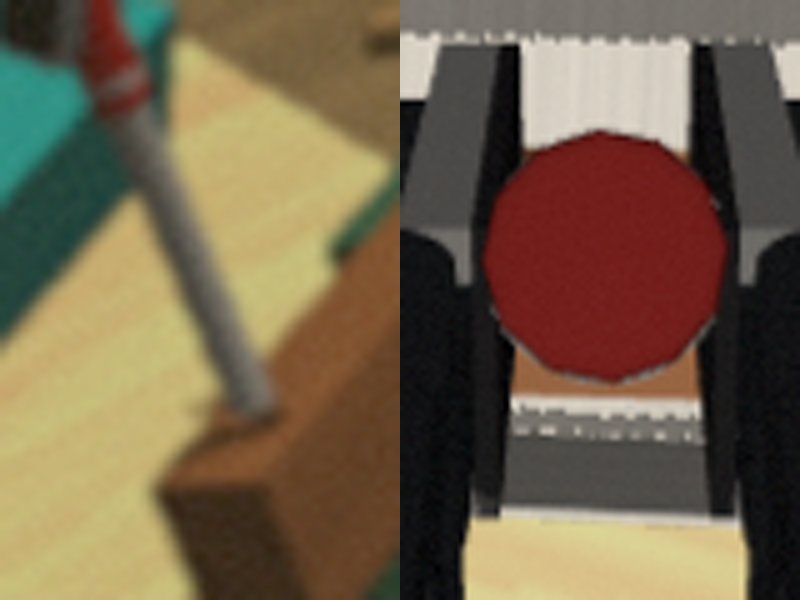

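Call:
send_rows:
  delta_pos:
    - [-0.0016,0.0003,0.003]
    - [-0.0015,0,0.0026]
    - [-0.0015,0,0.0026]
    - [0,0,0]
  twist: [0,0,0,0]
  grip: [0,0,0,0]

```text
clock: 16.2
tcp_pos: [465.4, 104.1, 238.3]
ee_rot: [-0.156, 0.988, -0.008, -0.014]
ft_force: [-0.6, -0.4, -0.7]
opening: 14.5
```

```bash
cat > bs.py <<'E'
from h import *
np.set_printoptions(precision=2,suppress=True)
xb=np.array([.847,.2635,.4617]);yb=np.array([-.2972,.9548,0]);zb=np.array([-.4409,-.1372,.887])
st=robot.state();M=orient(st);tip=st['tcp_pos']+M@np.array([-62.2,0,86.8]);G=st['tcp_pos']-19*M[:,2]
m=np.array([521,121.1,151.8]);B=np.array([xb,yb,zb])
F=st['ft_force']-np.array([0,0,-1.6])
print('clk',st['clock'],'tip in bore xyz',B@(tip-m),'G',B@(G-m),'F bore',B@F,'open',st['opening'],'y.zb',M[:,1]@zb,'tilt',M[:2,2],'-zb tool',M.T@-zb,'xb tool',M.T@xb,'yb tool',M.T@yb)
E
python3 bs.py; python3 look.py 20
```

```text
clk 16.2 tip in bore xyz [ 0.24  0.07 -2.52] G [ -2.37   0.52 120.18] F bore [-0.19 -0.25  1.06] open 14.515006086047084 y.zb -0.003972971128100741 tilt [-0.03 -0.02] -zb tool [-0.49  0.    0.87] xb tool [-0.87 -0.02 -0.49] yb tool [-0.01  1.   -0.01]
tip [522.3 121.6 149.7] -> tool delta for tip [ 4.4 -0.1 -7.3]
clk 16.2 tcp [465.4 104.1 238.3] toolz [-0.03 -0.02 -1.  ] yaw_y 108.01 F [-0.6 -0.4 -0.7] open 14.5
tool delta mm [ 4.4 -0.1 -7.3] twist 0.012
y.zb -0.003972971128100741
```

View pics/c20.png

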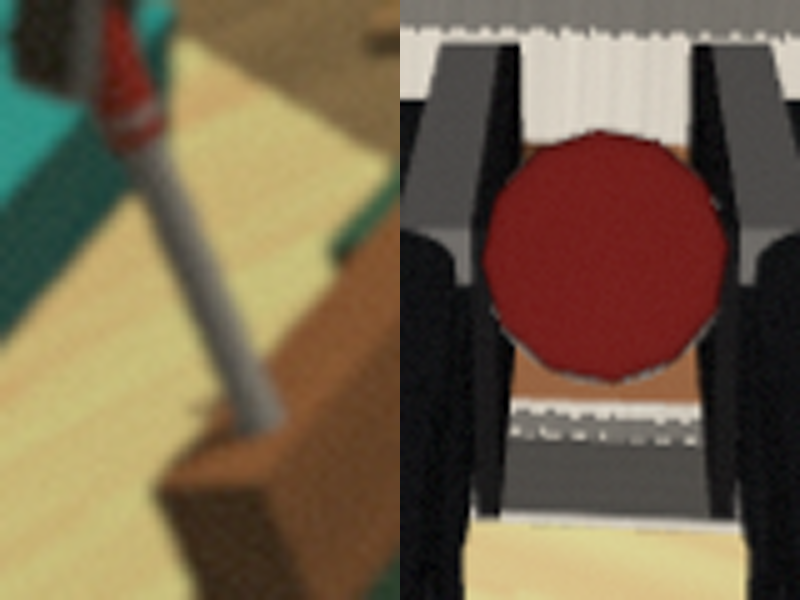

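Call:
send_rows:
  delta_pos:
    - [-0.001,0,0.002]
    - [-0.001,0,0.002]
    - [0,0,0]
  twist: [0,0,0]
  grip: [0,0,0]

```text
clock: 16.6
tcp_pos: [467.2, 104.6, 235.0]
ee_rot: [-0.156, 0.988, -0.008, -0.014]
ft_force: [-0.2, -1.6, -1.3]
opening: 14.5
```

```bash
python3 bs.py
```

```text
clk 16.6 tip in bore xyz [ 0.46  0.05 -6.34] G [ -2.22   0.47 116.36] F bore [-0.48 -1.49  0.58] open 14.513855645908613 y.zb -0.003686710425895695 tilt [-0.03 -0.02] -zb tool [-0.49  0.    0.87] xb tool [-0.87 -0.02 -0.49] yb tool [-0.01  1.   -0.01]
```

Call:
send_rows:
  delta_pos:
    - [-0.0012,0,0.0017]
    - [-0.0012,0,0.0017]
    - [0,0,0]
  twist: [0,0,0]
  grip: [0,0,0]

```text
clock: 16.9
tcp_pos: [468.5, 104.9, 232.9]
ee_rot: [-0.156, 0.988, -0.007, -0.015]
ft_force: [-0.7, -0.1, -1.6]
opening: 14.8
```

```bash
python3 bs.py
```

```text
clk 16.9 tip in bore xyz [ 0.57 -0.01 -8.81] G [ -1.95   0.33 113.89] F bore [-0.62  0.12  0.27] open 14.753003044104691 y.zb -0.0030852125250025175 tilt [-0.03 -0.02] -zb tool [-0.49  0.    0.87] xb tool [-0.87 -0.02 -0.49] yb tool [-0.01  1.   -0.01]
```

Call:
send_rows:
  delta_pos:
    - [-0.0012,0,0.0017]
    - [-0.0012,0,0.0017]
    - [-0.0012,0,0.0017]
  twist: [0,0,0]
  grip: [0,0,0]

```text
clock: 17.2
tcp_pos: [470.5, 105.4, 229.3]
ee_rot: [-0.156, 0.988, -0.007, -0.016]
ft_force: [-6.8, -1.6, 11.7]
opening: 14.8
```

```bash
python3 bs.py
```

```text
clk 17.2 tip in bore xyz [  0.49  -0.09 -12.96] G [ -1.78   0.18 109.75] F bore [-0.11  0.46 15.01] open 14.775313741375776 y.zb -0.0024355185920355185 tilt [-0.03 -0.02] -zb tool [-0.49  0.    0.87] xb tool [-0.87 -0.01 -0.49] yb tool [-0.01  1.   -0.01]
```

The drift is on the pin, with 15 N along the bore and almost no side force. Pushing on.

Call:
send_rows:
  delta_pos:
    - [-0.0012,0,0.002]
    - [-0.0012,0,0.002]
    - [-0.0012,0,0.002]
  twist: [0,0,0]
  grip: [0,0,0]

```text
clock: 17.5
tcp_pos: [472.4, 105.8, 225.4]
ee_rot: [-0.156, 0.988, -0.007, -0.017]
ft_force: [-7.3, -1.5, 14.0]
opening: 14.2
```

```bash
python3 bs.py
```

```text
clk 17.5 tip in bore xyz [  0.15  -0.14 -17.32] G [ -1.87   0.02 105.39] F bore [ 0.59  0.79 17.25] open 14.240579696875251 y.zb -0.0015067566571687109 tilt [-0.03 -0.02] -zb tool [-0.49  0.    0.87] xb tool [-0.87 -0.01 -0.49] yb tool [-0.01  1.   -0.01]
```

Call:
send_rows:
  delta_pos:
    - [-0.0015,0,0.0022]
    - [-0.0015,0,0.0022]
    - [-0.0015,0,0.0022]
  twist: [0,0,0]
  grip: [0,0,0]

```text
clock: 17.8
tcp_pos: [474.9, 106.6, 221.0]
ee_rot: [-0.156, 0.988, -0.006, -0.018]
ft_force: [-8.5, -2.0, 12.9]
opening: 14.4
```

```bash
python3 bs.py; python3 look.py 21
```

```text
clk 17.8 tip in bore xyz [  0.17  -0.02 -22.52] G [ -1.58  -0.01 100.19] F bore [-1.03  0.65 16.86] open 14.362419808182315 y.zb -0.00029443771999831513 tilt [-0.03 -0.02] -zb tool [-0.49  0.    0.87] xb tool [-0.87 -0.01 -0.49] yb tool [-0.01  1.   -0.01]
tip [531.1 124.2 131.9] -> tool delta for tip [ 14.3   0.  -24.7]
clk 17.8 tcp [474.9 106.6 221. ] toolz [-0.03 -0.02 -1.  ] yaw_y 107.93 F [-8.5 -2.  12.9] open 14.4
tool delta mm [ 14.3   0.  -24.7] twist 0.011
y.zb -0.00029443771999831513
```

View pics/c21.png

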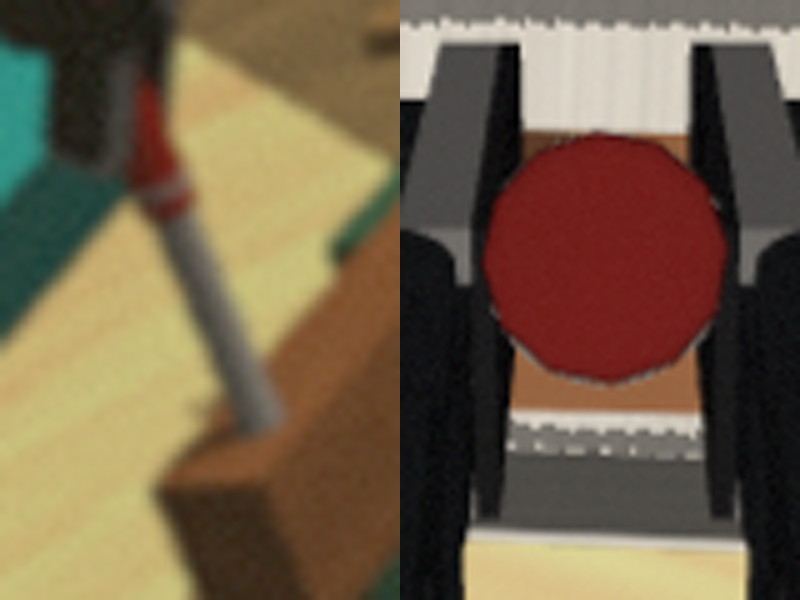

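The handle is closer to the bar and its disc is unchanged in the wrist view (centre about (316,321)), so there is no slip and the pin is moving.

Call:
send_rows:
  delta_pos:
    - [-0.0014,0,0.0022]
    - [-0.0014,0,0.0022]
    - [-0.0014,0,0.0022]
    - [-0.0014,0,0.0022]
  twist: [0,0,0,0]
  grip: [0,0,0,0]

```text
clock: 18.3
tcp_pos: [478.0, 107.5, 212.9]
ee_rot: [-0.156, 0.988, -0.006, -0.02]
ft_force: [-7.1, -2.6, 10.3]
opening: 14.4
```

```bash
python3 bs.py
```

```text
clk 18.3 tip in bore xyz [ -0.98  -0.02 -31.28] G [-2.33 -0.08 91.44] F bore [-1.22 -0.33 14.04] open 14.382783125998946 y.zb 0.0003990880700774078 tilt [-0.04 -0.02] -zb tool [-0.5  -0.    0.87] xb tool [-0.87 -0.01 -0.5 ] yb tool [-0.01  1.   -0.01]
```

Call:
send_rows:
  delta_pos:
    - [-0.0018,0,0.002]
    - [-0.0018,0,0.002]
    - [-0.0016,0,0.002]
  twist: [0,0,0]
  grip: [0,0,0]

```text
clock: 18.6
tcp_pos: [482.0, 108.7, 206.1]
ee_rot: [-0.156, 0.988, -0.006, -0.021]
ft_force: [-1.4, -0.7, -1.6]
opening: 14.8
```

```bash
python3 bs.py
```

```text
clk 18.6 tip in bore xyz [ -0.7   -0.05 -39.21] G [-1.79 -0.12 83.51] F bore [-1.39 -0.25  0.68] open 14.798160155179705 y.zb 0.0004922576884988344 tilt [-0.04 -0.02] -zb tool [-0.5  -0.    0.87] xb tool [-0.87 -0.01 -0.5 ] yb tool [-0.01  1.   -0.01]
```

```bash
python3 -c "
from h import *
s,Ks,Cs=grab('scene','s22');w,_,_=grab('wrist','w22')
o=np.zeros((480,800,3),np.uint8)
o[:480,:400]=cv2.resize(s[140:290,310:435],(400,480),interpolation=cv2.INTER_CUBIC); o[:440,400:800]=cv2.resize(w[180:400,220:420],(400,440))
cv2.imwrite('pics/c22.png',o)"
```

```text
(no output)
```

View pics/c22.png

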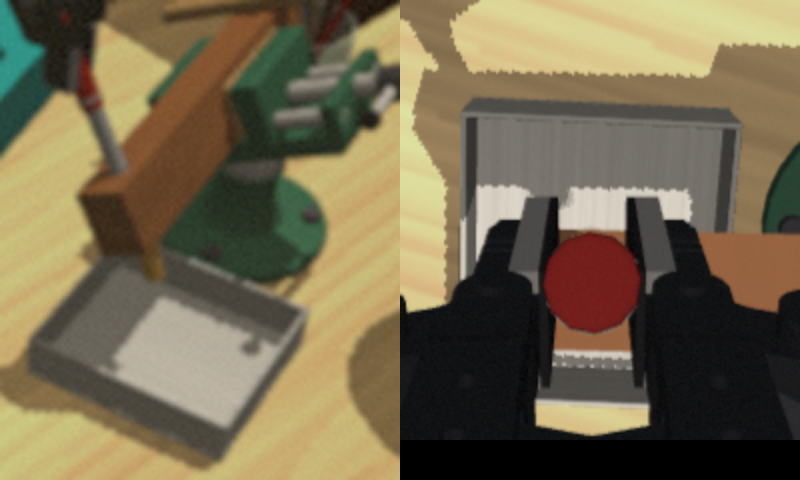

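The brass pin shows below the bar at crop (153,265), falling or nearly free. A few mm more, then look again.

Call:
send_rows:
  delta_pos:
    - [-0.0014,0,0.002]
    - [-0.0012,0,0.002]
    - [0,0,0]
  twist: [0,0,0]
  grip: [0,0,0]

```text
clock: 19.0
tcp_pos: [484.4, 109.5, 200.9]
ee_rot: [-0.156, 0.988, -0.006, -0.021]
ft_force: [-0.8, -0.0, -3.7]
opening: 14.6
```

```bash
python3 bs.py; python3 -c "
from h import *
s,Ks,Cs=grab('scene','s23');w,_,_=grab('wrist','w23')
o=np.zeros((480,800,3),np.uint8)
o[:480,:400]=cv2.resize(s[140:290,310:435],(400,480),interpolation=cv2.INTER_CUBIC); o[:440,400:800]=cv2.resize(w[180:400,220:420],(400,440))
cv2.imwrite('pics/c23.png',o)"
```

```text
clk 19.0 tip in bore xyz [ -0.92  -0.05 -45.03] G [-1.9  -0.09 77.7 ] F bore [-1.61  0.2  -1.54] open 14.610697718123642 y.zb 0.00021022013432617744 tilt [-0.04 -0.02] -zb tool [-0.5  -0.    0.87] xb tool [-0.87 -0.01 -0.5 ] yb tool [-0.01  1.   -0.01]
```

View pics/c23.png

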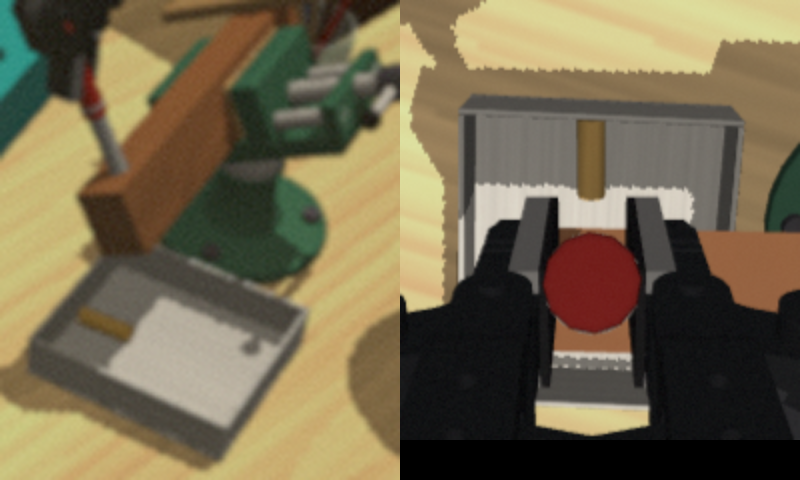

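The pin lies in the tray at scene crop (105,322). Now I withdraw along the bore.

Call:
send_rows:
  delta_pos:
    - [0.0015,0,-0.0026]
    - [0.0025,0,-0.0043]
    - [0.0025,0,-0.0043]
    - [0.0025,0,-0.0043]
    - [0.0025,0,-0.0043]
  twist: [0,0,0,0,0]
  grip: [0,0,0,0,0]

```text
clock: 19.6
tcp_pos: [473.7, 106.2, 223.1]
ee_rot: [-0.156, 0.988, -0.006, -0.021]
ft_force: [-0.6, 0.4, -3.1]
opening: 14.4
```

```bash
python3 bs.py
```

```text
clk 19.6 tip in bore xyz [ -0.47   0.02 -20.12] G [ -1.56  -0.03 102.6 ] F bore [-1.1   0.57 -1.17] open 14.382580707164404 y.zb 0.0002998950124507329 tilt [-0.04 -0.02] -zb tool [-0.5  -0.    0.87] xb tool [-0.87 -0.01 -0.5 ] yb tool [-0.01  1.   -0.01]
```

Call:
send_rows:
  delta_pos:
    - [0.0025,0,-0.0043]
    - [0.0025,0,-0.0043]
    - [0.0025,0,-0.0043]
    - [0.0025,0,-0.0043]
    - [0.004,0,-0.008]
    - [0.004,0,-0.008]
    - [0.004,0,-0.008]
    - [0,0,0]
  twist: [0,0,0,0,0,0,0,0]
  grip: [0,0,0,0,0,0,0,0]

```text
clock: 20.4
tcp_pos: [453.8, 99.8, 271.1]
ee_rot: [-0.155, 0.988, -0.005, -0.018]
ft_force: [0.4, 0.2, -1.8]
opening: 14.8
```

```bash
python3 bs.py; python3 -c "
from h import *
h=HOLE+SX*1
tipgo([h[0],h[1],100],[-62.2,0,86.8],107.9)"
```

```text
clk 20.4 tip in bore xyz [ 3.7  -0.16 32.17] G [  1.98  -0.23 154.89] F bore [ 0.26  0.08 -0.36] open 14.791184077791804 y.zb 0.00047615778948804455 tilt [-0.03 -0.02] -zb tool [-0.49 -0.    0.87] xb tool [-0.87 -0.01 -0.49] yb tool [-0.01  1.   -0.01]
tip [510.  117.5 182. ] -> tool delta for tip [ 104.1 -336.1   87.7]
clk 20.4 tcp [453.8  99.8 271.1] toolz [-0.0343 -0.0163 -0.9993] yaw_y 107.9 F [ 0.4  0.2 -1.8] open 14.8
tool delta mm [ 104.1 -336.1   87.7] twist -0.000
```

Call:
send_rows:
  delta_pos:
    - [0.013,-0.03,-0.02]
    - [0.013,-0.042,-0.01]
    - [0.013,-0.042,0]
    - [0.013,-0.042,0]
    - [0.013,-0.042,0]
    - [0.013,-0.042,0]
    - [0.013,-0.042,0]
    - [0.008,-0.035,0]
    - [0,0,0]
    - [0,0,0]
  twist: [0,0,0,0,0,0,0,0,0,0]
  grip: [0,0,0,0,0,0,0,0,0,0]

```text
clock: 21.4
tcp_pos: [459.5, -243.0, 308.5]
ee_rot: [-0.159, 0.987, -0.006, -0.016]
ft_force: [-0.2, 0.9, -1.9]
opening: 14.6
```

```bash
python3 -c "
from h import *
h=HOLE+SX*1
tipgo([h[0],h[1],80],[-62.2,0,86.8],107.9)"
```

```text
tip [ 516.  -225.1  219.6] -> tool delta for tip [  3.   -7.5 139.8]
clk 21.4 tcp [ 459.5 -243.   308.5] toolz [-0.0301 -0.0178 -0.9994] yaw_y 108.25 F [-0.2  0.9 -1.9] open 14.6
tool delta mm [  3.   -7.5 139.8] twist 0.006
```

Call:
send_rows:
  delta_pos:
    - [0.001,-0.004,0.02]
    - [0.001,-0.003,0.03]
    - [0.001,0,0.03]
    - [0,0,0.025]
    - [0,0,0.01]
    - [0,0,0]
    - [0,0,0]
  twist: [0,0,0,0,0,0,0]
  grip: [0,0,0,0,0,0,0]

```text
clock: 22.1
tcp_pos: [458.6, -245.6, 191.3]
ee_rot: [-0.163, 0.986, -0.005, -0.014]
ft_force: [-0.4, -0.3, -1.7]
opening: 14.9
```

```bash
python3 -c "
from h import *
h=HOLE+SX*1
tipgo([h[0],h[1],66],[-62.2,0,86.8],107.9)
s,Ks,Cs=grab('scene','s24')
crop(s,130,230,260,380,4,'c24')"
```

```text
tip [ 515.2 -226.9  102.7] -> tool delta for tip [ 5.5 -6.9 36.9]
clk 22.1 tcp [ 458.6 -245.6  191.3] toolz [-0.0264 -0.0155 -0.9995] yaw_y 108.83 F [-0.4 -0.3 -1.7] open 14.9
tool delta mm [ 5.5 -6.9 36.9] twist 0.016
```

View pics/c24.png

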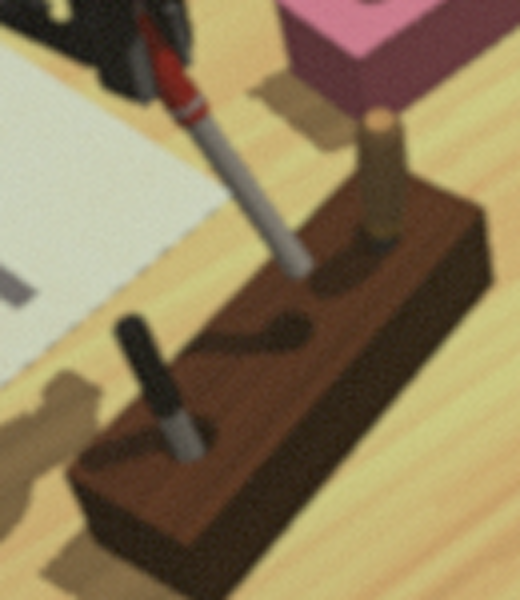

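Call:
send_rows:
  delta_pos:
    - [0.003,-0.004,0.005]
    - [0.003,-0.003,0.008]
    - [0,0,0.012]
    - [0,0,0.007]
    - [0,0,0]
  twist: [0.016,0,0,0,0]
  grip: [0,0,0,0,0]

```text
clock: 22.65
tcp_pos: [455.8, -256.3, 159.7]
ee_rot: [-0.155, 0.988, -0.007, -0.012]
ft_force: [0.1, -0.4, -2.2]
opening: 14.8
```

```bash
python3 -c "
from h import *
h=HOLE+SX*1
tipgo([h[0],h[1],48],[-62.2,0,86.8],107.9)
s,Ks,Cs=grab('scene','s25')
crop(s,130,230,260,380,4,'c25')"
```

```text
tip [ 513.2 -238.8   71.3] -> tool delta for tip [ 0.3  3.7 23.3]
clk 22.65 tcp [ 455.8 -256.3  159.7] toolz [-0.0211 -0.0171 -0.9996] yaw_y 107.83 F [ 0.1 -0.4 -2.2] open 14.8
tool delta mm [ 0.3  3.7 23.3] twist -0.001
```

View pics/c25.png

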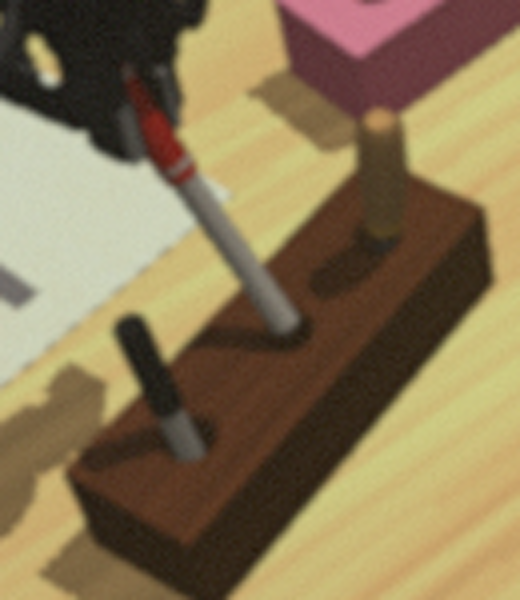

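Call:
send_rows:
  delta_pos:
    - [0.001,0.003,0.003]
    - [0,0.001,0.006]
    - [0,0,0.008]
    - [0,0,0.006]
    - [0,0,0]
  twist: [0,0,0,0,0]
  grip: [0,0,0,0,0]

```text
clock: 23.2
tcp_pos: [454.3, -252.7, 135.5]
ee_rot: [-0.155, 0.988, -0.007, -0.011]
ft_force: [1.3, 0.4, -2.1]
opening: 14.6
```

```bash
python3 -c "
from h import *
h=HOLE+SX*1
tipgo([h[0],h[1],48],[-62.2,0,86.8],107.9)
s,Ks,Cs=grab('scene','s26')
crop(s,130,230,260,380,4,'c26')"
```

```text
tip [ 511.9 -235.1   47.3] -> tool delta for tip [ 0.8 -0.4 -0.6]
clk 23.2 tcp [ 454.3 -252.7  135.5] toolz [-0.0187 -0.0175 -0.9997] yaw_y 107.88 F [ 1.3  0.4 -2.1] open 14.6
tool delta mm [ 0.8 -0.4 -0.6] twist -0.000
```

View pics/c26.png

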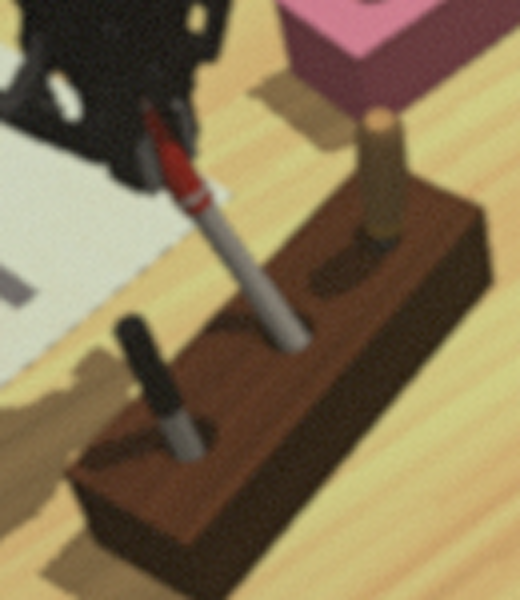

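Call:
send_rows:
  delta_pos:
    - [-0.005,0,-0.002]
    - [-0.005,0,-0.002]
    - [-0.005,0,-0.002]
    - [-0.005,0,-0.002]
    - [-0.005,0,-0.002]
  twist: [0,0,0,0,0]
  grip: [0,0,0,0,0]

```text
clock: 23.75
tcp_pos: [473.8, -246.2, 145.1]
ee_rot: [-0.154, 0.988, -0.006, -0.016]
ft_force: [-3.2, -2.1, -1.5]
opening: 14.6
```

```bash
cat > un.py <<'E'
from h import *
import sys
st=robot.state();M=orient(st);G=st['tcp_pos']-19*M[:,2];x=(G[:2]-HOLE)@SX
print(st['clock'],'G x_st',x,'y_st',(G[:2]-HOLE)@SY,'z',G[2],'F',st['ft_force'],'toolz',M[:,2],'open',st['opening'])
s,Ks,Cs=grab('scene','s'+sys.argv[1]);w,_,_=grab('wrist','w'+sys.argv[1])
o=np.zeros((480,800,3),np.uint8)
o[:450,:390]=cv2.resize(s[230:380,130:260],(390,450)); o[:440,395:795]=cv2.resize(w[180:400,220:420],(400,440))
cv2.imwrite('pics/c%s.png'%sys.argv[1],o)
E
python3 un.py 27
```

```text
23.75 G x_st -37.27192281674246 y_st 1.6315673788248408 z 164.05432823369782 F [-3.16985064 -2.14524322 -1.48457938] toolz [-0.02943854 -0.0173076  -0.99941674] open 14.585560799132661
```

View pics/c27.png

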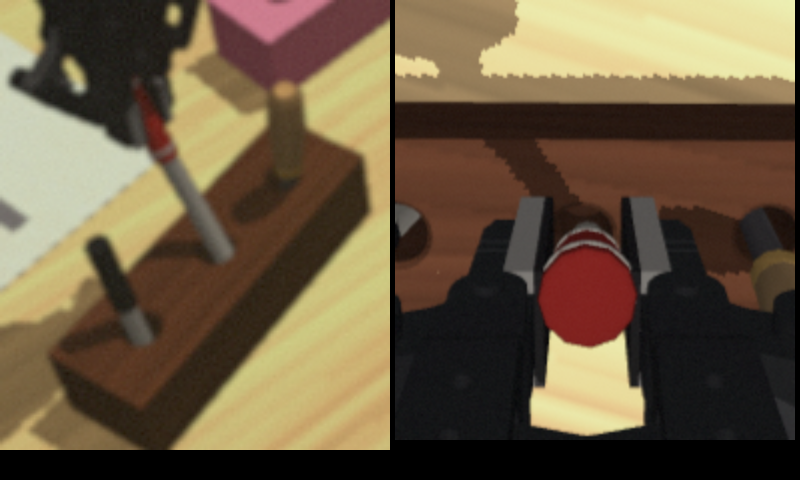

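Call:
send_rows:
  delta_pos:
    - [-0.005,0,-0.001]
    - [-0.005,0,-0.001]
    - [-0.005,0,-0.001]
    - [-0.005,0,0]
    - [-0.005,0,0]
  twist: [0,0,0,0,0]
  grip: [0,0,0,0,0]

```text
clock: 24.35
tcp_pos: [496.6, -239.3, 148.0]
ee_rot: [-0.153, 0.988, -0.006, -0.017]
ft_force: [-6.3, -1.6, 2.6]
opening: 14.5
```

```bash
python3 un.py 28
```

```text
24.35 G x_st -13.404762060045856 y_st 1.189882724630365 z 166.96351192695852 F [-6.32032212 -1.62832292  2.5828202 ] toolz [-0.03205168 -0.01755778 -0.99933198] open 14.498920822677995
```

View pics/c28.png

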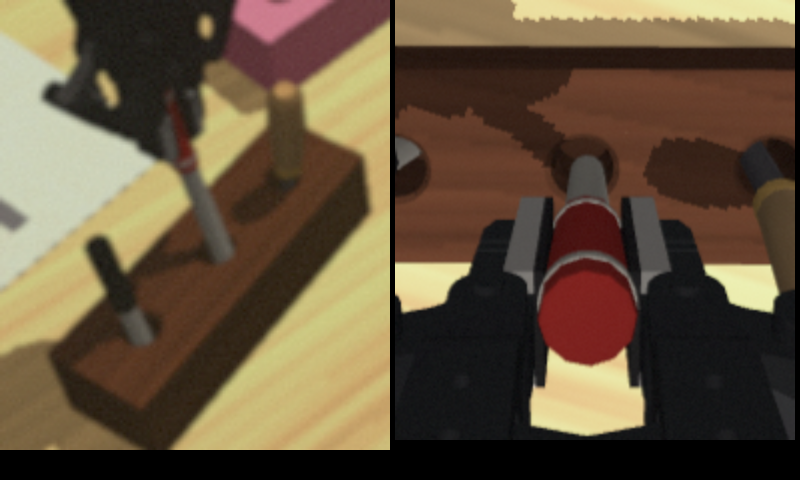

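Call:
send_rows:
  delta_pos:
    - [-0.005,0,0]
    - [-0.005,0,0]
    - [-0.002,0,0]
    - [0.001,0,0]
  twist: [0,0,0,0]
  grip: [0,0,0,0]

```text
clock: 24.85
tcp_pos: [507.5, -236.0, 147.6]
ee_rot: [-0.153, 0.988, -0.006, -0.017]
ft_force: [-2.3, -0.1, -1.3]
opening: 14.4
```

```bash
python3 un.py 29
```

```text
24.85 G x_st -1.9311037299044993 y_st 1.0035251139084378 z 166.62551268423448 F [-2.31958089 -0.13310512 -1.27541583] toolz [-0.03173438 -0.01787747 -0.99933644] open 14.418850705429058
```

View pics/c29.png

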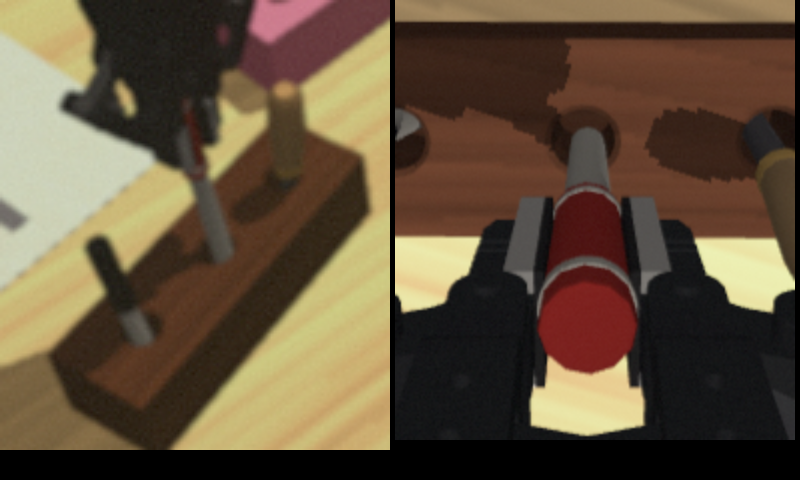

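Call:
send_rows:
  delta_pos:
    - [0.002,0,0.003]
    - [0,0,0.006]
    - [0,0,0.006]
    - [0,0,0.006]
    - [0,0,0]
  twist: [0,0,0,0,0]
  grip: [0,0,0,0,0]

```text
clock: 25.45
tcp_pos: [506.2, -236.2, 125.0]
ee_rot: [-0.153, 0.988, -0.006, -0.015]
ft_force: [-1.0, -0.4, -2.1]
opening: 14.5
```

```bash
python3 un.py 30
```

```text
25.45 G x_st -3.344226902962181 y_st 1.2559104514240116 z 143.94414629692534 F [-0.95844273 -0.35416314 -2.13490935] toolz [-0.02818913 -0.01712224 -0.99945595] open 14.454256443060393
```

View pics/c30.png

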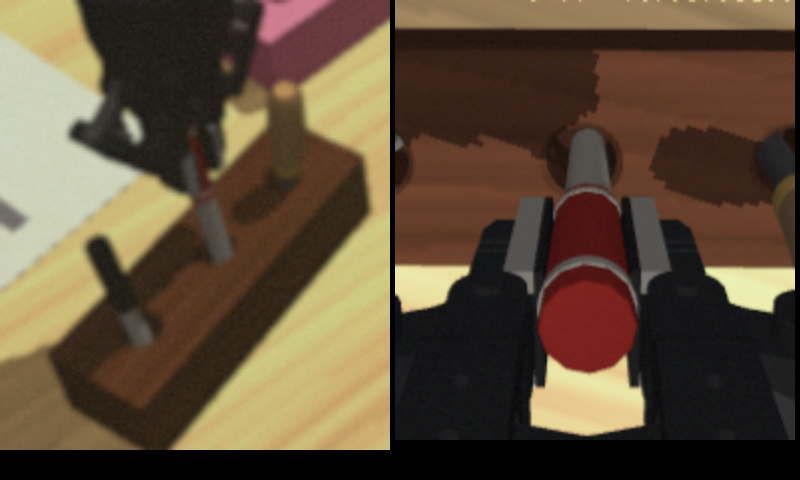

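Call:
send_rows:
  delta_pos:
    - [0,0,0.003]
    - [0,0,0.003]
    - [0,0,0.002]
  twist: [0,0,0]
  grip: [0,0,0]

```text
clock: 25.85
tcp_pos: [506.6, -236.8, 117.7]
ee_rot: [-0.153, 0.988, -0.007, -0.015]
ft_force: [-1.4, -0.1, -2.1]
opening: 14.4
```

```bash
python3 -c "
from h import *
go(506,-236,113)"
```

```text
clk 25.85 tcp [ 506.6 -236.8  117.7] toolz [-0.0266 -0.0178 -0.9995] yaw_y 107.65 F [-1.4 -0.1 -2.1] open 14.4
tool delta mm [0.2 1.  4.7]
```

Call:
send_rows:
  delta_pos:
    - [0,0,0.002]
    - [0,0,0.002]
  twist: [0,0]
  grip: [0,0]

```text
clock: 26.05
tcp_pos: [507.7, -237.5, 115.4]
ee_rot: [-0.153, 0.988, -0.007, -0.013]
ft_force: [-6.4, 3.0, 36.8]
opening: 14.2
```

```bash
python3 -c "
from h import *
go(506,-236,113)"
```

```text
clk 26.05 tcp [ 507.7 -237.5  115.4] toolz [-0.0239 -0.0182 -0.9995] yaw_y 107.65 F [-6.4  3.  36.8] open 14.2
tool delta mm [1.1 1.9 2.4]
```

On the floor of the hole. I ease up and release.

Call:
send_rows:
  delta_pos:
    - [0,0,-0.002]
    - [0,0,0]
  twist: [0,0]
  grip: [0,0]

```text
clock: 26.25
tcp_pos: [507.2, -237.7, 117.8]
ee_rot: [-0.153, 0.988, -0.007, -0.013]
ft_force: [-2.6, -1.2, -0.6]
opening: 14.2
```

```bash
python3 -c "
from h import *
go(506,-236,113)"
```

```text
clk 26.25 tcp [ 507.2 -237.7  117.8] toolz [-0.0243 -0.0181 -0.9995] yaw_y 107.63 F [-2.6 -1.2 -0.6] open 14.2
tool delta mm [0.5 2.1 4.8]
```

Call:
send_rows:
  delta_pos:
    - [0,0,0]
    - [0,0,0]
    - [0,0,0]
    - [0,0,0]
  twist: [0,0,0,0]
  grip: [0.3,0.38,0.4,0.4]

```text
clock: 26.65
tcp_pos: [508.9, -237.6, 117.9]
ee_rot: [-0.153, 0.988, -0.008, -0.012]
ft_force: [-0.1, -0.2, 0.3]
opening: 34.3
```

```bash
python3 un.py 31
```

```text
26.65 G x_st -1.338035232213702 y_st -0.8543491177871936 z 136.86786077016347 F [-0.13031315 -0.24201946  0.2924848 ] toolz [-0.02134228 -0.01861857 -0.99959885] open 34.26947365455794
```

View pics/c31.png

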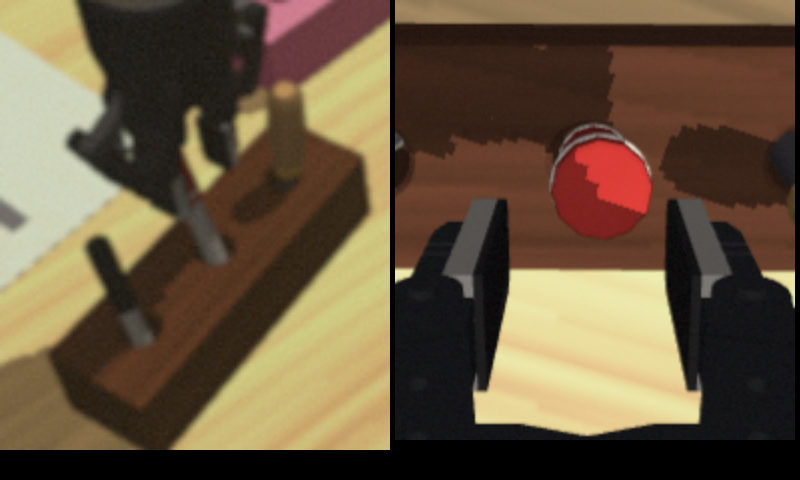

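Call:
send_rows:
  delta_pos:
    - [0,0,-0.01]
    - [0,0,-0.02]
    - [0,0,-0.03]
    - [0,0,-0.04]
    - [0,0,-0.04]
    - [0,0,0]
  twist: [0,0,0,0,0,0]
  grip: [0.4,0.4,0.4,0.4,0.4,0.4]

```text
clock: 27.35
tcp_pos: [511.1, -235.2, 265.4]
ee_rot: [-0.153, 0.988, -0.008, -0.013]
ft_force: [0.7, 0.1, 0.5]
opening: 34.2
```

```bash
python3 un.py 32; python3 -c "
from h import *
t,K,C=grab('top','t32')"
```

```text
27.35 G x_st 1.5487176461845766 y_st 0.680206320034304 z 284.4352555734643 F [0.70686006 0.13646041 0.45770183] toolz [-0.0232578  -0.01896704 -0.99954956] open 34.20545017455757
```

View pics/c32.png

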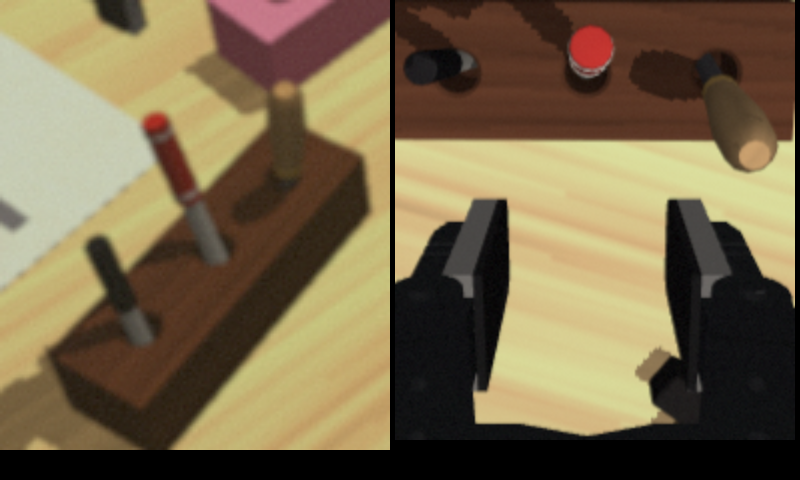

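```bash
python3 -c "
from h import *
np.set_printoptions(precision=1,suppress=True)
w,K,C=load('w32');s,Ks,Cs=load('s32');t,Kt,Ct=load('t32')
T,e=tri(ray(K,C,((591-395)/2+220-.5,180+45/2)),ray(Ks,Cs,(130+155/3,230+121/3)));print('top end',T,e,'in stand',(T[:2]-HOLE)@SX,(T[:2]-HOLE)@SY)
cv2.imwrite('pics/s32full.png',s)
crop(t,60,100,340,310,2.8,'t32c')"
```

```text
top end [ 484.9 -242.   157.5] [np.float64(0.09855551447472939), np.float64(0.09855551447470379)] in stand -26.051433391392823 2.0837429203642626
```

View pics/s32full.png

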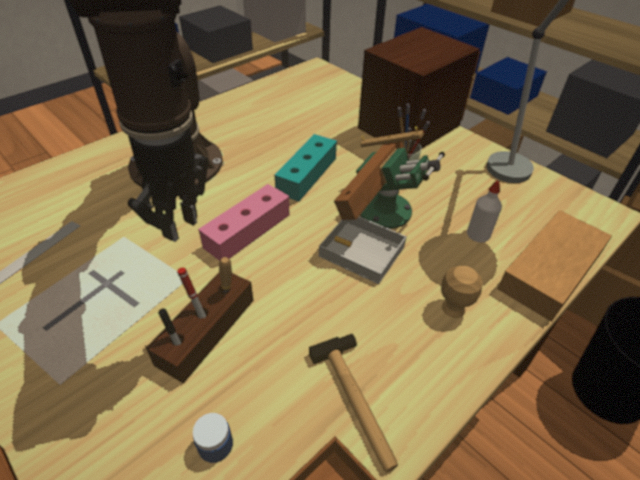

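View pics/t32.png

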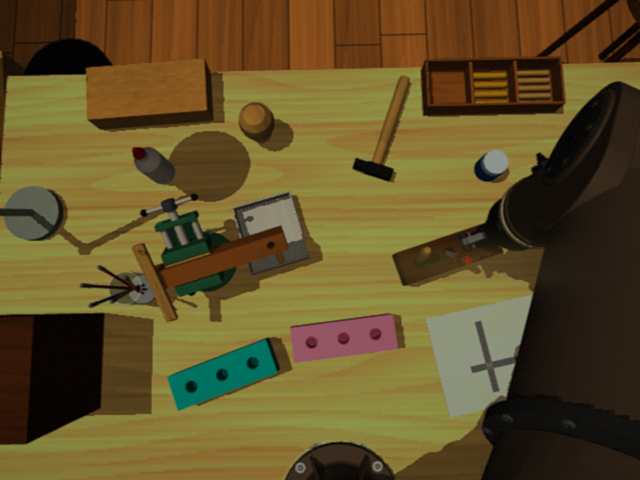

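Drift seated: its top end is at z 157.5 against about 159 expected at an 11° lean. The bore is empty, the pin is in the tray and the gripper is clear, so I hand in.

```bash
python3 -c "
from h import *
print(robot.state()['clock'],robot.hand_in())"
```

```text
the job is handed in; nothing more can be done
27.5 None
```

I pushed the old brass pin out of the underside of the bore into the steel tray, put the drift back in the middle hole of the stand, and handed in at 27.5 s.

**How it went**
- The tool cannot tilt, so I leaned the drift in the grip by pressing its shank lightly against the rim of its own hole. The first try gave only about 22°, so I went back and repeated it. At the bore mouth it measured about 28.6°, where the bore needs 27.5°.
- While pushing the pin, the readings along the bore were about 14–17 N, with 1–2 N sideways.

**Last checks**
- **Pin and bore:** the pictures show the pin lying in the tray and the bore empty.
- **Tray and bystanders:** they look the same as at the start in the scene and top views. I compared those by eye only.
- **Drift:** it stands in its hole with its top end at z 157.5 mm, which fits the tip resting on the floor of the hole.
- **Gripper:** open and about 100 mm clear of everything.

**What was not ideal**
- The drift now leans about 11°, more than the roughly 7° it had at the start. It fell to that lean when I released it.
- Setting it on the floor of the hole briefly pressed with 37 N through the drift before I eased off.

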